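# Clamp a valve head in the sloping sliding-jaw fixture

## Task

Get the valve head that stands loose on the bench ready for work in the sloping fixture: slide the fixture's jaw back by its black grip to make room, stand the valve gently and squarely on the sloping bed in the black V block, and slide the jaw down until its spring pad holds the valve home in the V. Clamp it lightly: the pad should finish pressed in about half of its 10 mm spring travel, and at no time hard against its stop. Leave the red-lidded pot and the black nest block beside the work as they are.

Things in the scene. Friction and masses are not known exactly. Their poses are not given: they have to be found in the camera images.
- valve: The loose valve head (not those in trays): 124 mm tall, 0.14 kg, upright on the bench. Round steel body, 34 mm in diameter, up to 50 mm; slim neck; black conical cap from 82 to 124 mm up, at most 48 mm across. Origin: centre of the foot's underside; z along its axis to the cap; turned any way about z. Grip it across the cap, about 105 mm up.
- bed: Sloping aluminium bed of the fixture, fixed on a steel stand; it rises away from the robot at 26 degrees. Origin on its top face at the nest centre, where the valve's foot belongs, 56 mm above the bench. x up the slope along the track, y across, z off the face. Reaches x -63 to 189, y +-60 mm. Guide rods at y +-42, 21 mm up; end plate at x 171 to 185, 34 mm high.
- v_block (a point): Top of the black V block on the bed: this point is 38 mm down the slope from the nest centre and 46 mm over the bed, axes as the bed's. The block covers bed x -53 to -2, y +-32 mm and is 46 mm high; its 90 degree V opens up the slope (+x). A 34 mm body touching both faces has its axis on the nest centre.
- jaw (a joint): Sliding jaw: distance in m along bed x from nest centre to pad face while the pad is fully out; 0 fully down, 0.068 fully up (open). At 0.017 the pad just touches a valve standing home in the V; below that the pad is pressed in. Stays where left (friction about 6 N). Its grey block begins 18 mm behind the pad face, is 78 mm long, 108 mm wide, top 36 mm over the bed.
- jaw_grip (a point): Point in the jaw's black upright grip, on its centre line, 64 mm over the bed, 20 mm below the grip's top, 70 mm up the slope from the pad face; axes as the bed's. The grip is a rounded bar 16 mm wide across the track, 40 mm long along it, from 41 to 84 mm over the bed.
- pad (a joint): How far the jaw's spring pad is pressed in, m: 0 fully out, 0.010 hard against its stop. Black block 32 mm wide, 8 mm thick, 14 to 46 mm over the bed, on the jaw's down-slope side; the gap between it and the grey block is 10 mm when out and shows its travel. Spring: 1.4 N when out, 8.4 N pressed right in.
- red_pot: Bystander: small screw-top pot with a red lid, 45 mm across, 38 mm tall, loose on the bench. Origin at the centre of its underside.
- black_block: Bystander: low square black nest block with a round recess, 50 x 50 x 25 mm, loose on the bench. Origin at the centre of its underside.
Things that resemble listed ones, but are neither listed nor needed, are in the scene too. Of the things that look like the valve, the smallest one is meant.

How it is judged:
By the outcome, as a careful person would: the job done as asked, in the order asked, and still so for the second after the job is handed in, with the robot touching nothing.
It also fails if it takes over 58 s, if anything falls off the work surface, if the arm or the gripper's body presses on something with over 40 N, if the wrist force passes 120 N, or if a joint passes its speed limit or range.

## Robot

A 6-joint arm with a two-finger parallel gripper is mounted at the origin on the work surface; the furniture and walls round the work are solid. World frame = base frame: x ahead of the robot, y to its left, z up, the work surface at z = 0. Lengths are in m, angles in rad, forces in N, time in s.
With the tool pointing down it reaches from about 0.375 to 0.975 m from the base axis. Payload 3.8 kg.
Tool frame: the origin (TCP) lies at the very end of the fingers, on their centre line; the grasp point (between the pads) lies 19 mm behind it; z points along the fingers, y is the line along which they close (so a half turn about z gives the same grasp; the last joint's range is limited). The gripper opens to 85 mm and grips with 20 to 120 N. Pads are 22 mm wide; open, the fingers measure 114 mm over their backs; the gripper's body (76 mm by 85 mm) begins 54 mm behind the grasp point. The pads swing forward as they close: fully open they stand 13 mm farther back than shut.
Start: joints at [-1.379, 0.264, 1.604, -0, 1.274, -0.037], TCP at [0.153, -0.657, 0.199] pointing down, gripper open.
Joint ranges: [-2.63, 2.63], [-0.94, 2.18], [0.31, 2.57], [-1.31, 4.45], [0, 2.66], [-2.55, 2.55]. Speed limits (rad/s): [2.57, 2.57, 3.14, 3.14, 3.14, 3.14].

## Interface

Orientations are given as a 3x3 rotation matrix whose columns are the frame's x, y, z axes.
In Python, from rig import r, viewer gives the robot as it stands.
- The arm moves only by the tool servo_tool, never from a script. Its argument "commands" is a list of rows, each a list of 2 entries, a list of its own where there are three numbers: the shift along the tool's x, y, z each as a share of 0.2 m, from -1 to 1, then the turn, a rotation vector about the tool's x, y, z each as a share of pi/4 rad, from -1 to 1. In form: [[[x, y, z], [ax, ay, az]], ...]. A call has 1 to 20 rows; each row is the pose to reach, as a shift and turn from the pose commanded when the call began, along the tool's axes at that moment; what a row does not reach only later rows make up. A row lasts 1/12 s, in which the tool goes at most 41.7 mm and 7.16 degrees, less where a joint would pass 70% of its speed; a pose out of reach is approached as far as the arm can. A call with a number of a shift or a turn outside -1 to 1 is refused whole. A call with a gripper value outside its range is refused whole. "fingers" is the opening, from 0 (shut) to 1 (fully open), set as the call begins (left out, the last holds). The fingers move at their own pace and stop on an object; "grip_force" is the grip in N (left out, the last holds). Time passes only in rows, so rows that repeat a pose let the fingers close. It gives the time, the measured TCP pose, the force, the opening and the grip force at its end, in the units of the state.
- r.observe(): the state, without advancing time (a new reading comes with each control period).
- viewer.capture(name): name is "scene" or "side" or "wrist"; returns a dict with "image" (400x640x3 uint8, red, green, blue), "depth" (400x640 float32, m along the optical axis (not along the pixel's ray), 0 where there is no reading), "mtx" (3x3 intrinsics, pixels), "R" (3x3) and "t" (3): a world point X has camera coordinates R X + t; the wrist camera has in their place "hand_eye" (4x4, takes a point from camera to tool coordinates, whose origin is the TCP and whose axes are the flange's). Camera axes: x right, y down, z forward; pixel columns grow to the right and rows downward; lengths in m; the calibration is good to about 2 mm. A picture is of the moment at which its call begins: read the wrist's pose just before it.
- r.sign_off(): hands the job in; it is judged then, once.
The state is a dict: "clock": time; "qpos": joint angles; "qd": joint speeds; "joint_torque": joint torques, N m; "position": TCP position; "tool_rot": TCP orientation; "contact_force": force on the tool from outside, world axes, zero at the start; "ft_torque": the same for the moment, N m; "grip_width": finger opening in m; "grasp_force": force on a finger pad.
Only numpy, scipy, OpenCV 4.12 (cv2) and the standard library are available. Lean on these libraries where they do the work, as an engineer would, in place of code of your own. Each camera call takes 0.05 s, during which the arm holds its last target. There are 200 camera calls.

## Working session

There is one attempt and no reset: what is moved stays moved. The work goes in short steps, Python scripts to look and compute and a tool call to move; the robot and the scene stay as the last step left them, time stands still between calls to the robot, and variables do not carry over. Pictures are saved under pics/ and viewed, at most 10 in all, crops included, and the job is handed in when it is done.

Besides the shell and the picture viewer there is one more tool, called after "Request:" as a command line: name --argument value ..., lists and objects as JSON in quotes. servo_tool: Moves the arm, as the interface text tells. Its arguments: {"type":"object","properties":{"commands":{"type":"array","items":{"type":"array"}},"fingers":{"type":"number"},"grip_force":{"type":"number"}},"required":["commands"]}

```bash
ls; mkdir -p pics
cat > h.py <<'E'
import numpy as np, cv2
from rig import r, viewer
def save(n,f):
    o=r.observe(); c=viewer.capture(n); 
    cv2.imwrite(f'pics/{f}.png',c['image'][:,:,::-1]); np.savez(f'pics/{f}.npz',pos=o['position'],rot=o['tool_rot'],**c); return c
def world(f):
    c=np.load(f'pics/{f}.npz'); d=c['depth']; K=c['mtx']
    v,u=np.mgrid[:d.shape[0],:d.shape[1]]
    p=np.stack([(u-K[0,2])*d/K[0,0],(v-K[1,2])*d/K[1,1],d],-1)
    if 'R' in c.files: w=(p-c['t'])@c['R']
    else:
        H=c['hand_eye']; w=(p@H[:3,:3].T+H[:3,3])@c['rot'].T+c['pos']
    w[d==0]=np.nan
    return w,c['image']
E
python3 - <<'E'
from h import *
a=save('scene','s0'); b=save('side','d0')
cv2.imwrite('pics/both.png',cv2.resize(np.vstack([a['image'],b['image']])[:,:,::-1],(480,600)) )
for c in(a,b): print(c['mtx'].round(1).tolist(),(-c['R'].T@c['t']).round(3), c['R'][2].round(2))
print(r.observe())
E
```

```text
pics
[[454.8, 0.0, 317.1], [0.0, 454.8, 194.1], [0.0, 0.0, 1.0]] [0.025 0.415 0.851] [ 0.47 -0.49 -0.73]
[[387.9, 0.0, 322.7], [0.0, 387.9, 199.5], [0.0, 0.0, 1.0]] [ 0.405 -0.739  0.614] [ 0.15  0.8  -0.58]
{'clock': 0.1, 'qpos': array([-1.37887879e+00,  2.64694473e-01,  1.60526689e+00, -8.38246334e-06,
        1.27367766e+00, -3.68928271e-02]), 'qd': array([ 1.92683542e-03, -1.49747473e-03, -5.07108427e-03,  3.13136977e-05,
        1.40308893e-03, -3.77268561e-04]), 'joint_torque': array([ 9.56102740e-04, -5.16706574e+01, -3.68589413e+01, -2.12366035e-05,
        6.30435461e-03,  1.86400757e-05]), 'position': array([ 0.1529631 , -0.65668839,  0.19815945]), 'tool_rot': array([[ 9.73936371e-01,  2.26821048e-01, -3.98195138e-04],
       [ 2.26821387e-01, -9.73934304e-01,  2.00726666e-03],
       [ 6.74744215e-05, -2.04526918e-03, -9.99997906e-01]]), 'contact_force': array([ 0.18266282, -0.32986747, -0.40752517]), 'ft_torque': array([ 0.02094256,  0.01551781, -0.00982168]), 'grasp_force': 0.0, 'grip_width': 0.0853687107107363}
```

View pics/s0.png

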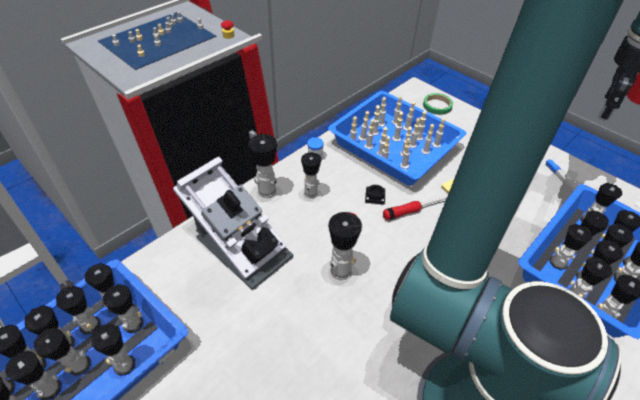

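View pics/d0.png

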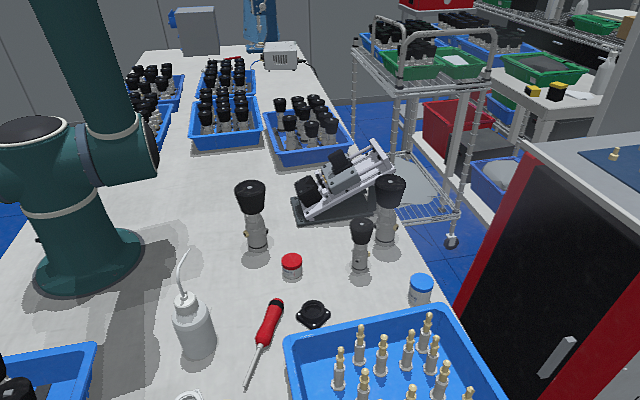

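Loose valve look-alikes: scene (344,240), (264,165) and (311,175); in the side view (251,210), (388,205) and (361,245). The one at scene (311,175) / side (361,245) looks smallest. I'll check this with depth and an enlarged crop.

Run:
```python
from h import *
for f,boxes in (('s0',[(320,200,370,285),(245,128,285,200),(298,148,325,200)]),('d0',[(230,175,272,255),(370,170,410,252),(346,214,376,275)])):
    w,im=world(f)
    for x0,y0,x1,y1 in boxes:
        p=w[y0:y1,x0:x1].reshape(-1,3); c=im[y0:y1,x0:x1].reshape(-1,3).max(1)
        top=np.nanmax(p[:,2][(p[:,2]<.3)]); 
        q=p[(p[:,2]>.02)&(p[:,2]<top-.0)&(p[:,2]<.3)]
        t=p[(abs(p[:,2]-top)<.004)]
        print(f,(x0,y0),'top',top.round(4),'n',len(t),'toparea mid',((np.nanmin(t,0)+np.nanmax(t,0))/2).round(4),'ext',(np.nanmax(t,0)-np.nanmin(t,0)).round(3))
        # circle-fit of body
        b=p[(p[:,2]>.015)&(p[:,2]<.045)]
        A=np.c_[2*b[:,:2],np.ones(len(b))]
        for _ in range(3):
            s=np.linalg.lstsq(A,(b[:,:2]**2).sum(1),rcond=None)[0]; R=np.sqrt(s[2]+s[0]**2+s[1]**2)
            k=abs(np.hypot(*(b[:,:2]-s[:2]).T)-R)<.004; b=b[k];A=A[k]
        print('   body',s[:2].round(4),R.round(4),len(b))
a=cv2.imread('pics/s0.png')[120:300,170:390]; b=cv2.imread('pics/d0.png')[130:330,220:440]
cv2.imwrite('pics/crop.png',np.hstack([cv2.resize(a,(400,400*180//220)),cv2.resize(b,(400,400*200//220))[:327]]))
```

```text
s0 (320, 200) top 0.1709 n 113 toparea mid [ 0.375  -0.0307  0.1689] ext [0.057 0.06  0.004]
   body [ 0.4186 -0.0758] 0.0818 118
s0 (245, 128) top 0.1706 n 75 toparea mid [ 0.6717 -0.0723  0.1686] ext [0.06  0.056 0.004]
   body [ 0.6722 -0.0731] 0.0209 137
s0 (298, 148) top 0.1266 n 94 toparea mid [ 0.5885 -0.1483  0.1246] ext [0.045 0.045 0.004]
   body [ 0.6286 -0.1924] 0.0713 93
d0 (230, 175) top 0.1691 n 304 toparea mid [ 0.378  -0.0355  0.1671] ext [0.061 0.06  0.004]
   body [ 0.3786 -0.0339] 0.0221 186
d0 (370, 170) top 0.1692 n 323 toparea mid [ 0.6758 -0.0776  0.1672] ext [0.063 0.06  0.004]
   body [ 0.6876 -0.0342] 0.0637 203
d0 (346, 214) top 0.126 n 228 toparea mid [ 0.5922 -0.1529  0.124 ] ext [0.045 0.046 0.004]
   body [ 0.5925 -0.1531] 0.0154 105
```

View pics/crop.png

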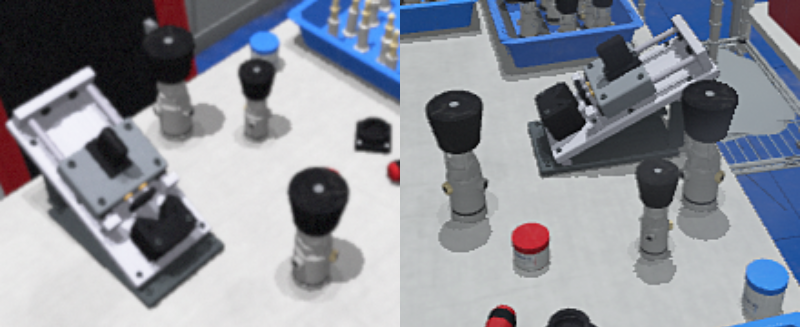

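The smallest is the one at scene (311,175) / side (361,245): 125 mm tall, against about 169 mm for the other two. That fits the 124 mm valve. Next I'll measure the fixture.

Run:
```python
from h import *
for f,pts in (('s0',dict(grip=(230,200),blk=(240,222),blk2=(222,228),v=(258,240),bed=(208,190),bed2=(225,182),ep=(200,172),foot=(262,275))),('d0',dict(grip=(340,160),blk=(330,178),v=(307,190),ep=(372,160)))):
    w,im=world(f)
    for k,(u,v) in pts.items(): print(f,k,np.nanmedian(w[v-1:v+2,u-1:u+2].reshape(-1,3),0).round(3),im[v,u])
w,im=world('s0')
# coarse fixture region & plane normals
P=w[155:290,170:300].reshape(-1,3); C=im[155:290,170:300].reshape(-1,3).astype(int)
k=(P[:,2]>.03)&(P[:,2]<.25)&(np.hypot(P[:,0]-.672,P[:,1]+.075)>.05)
P=P[k]
print(len(P),np.nanmin(P,0),np.nanmax(P,0))
rng=np.random.default_rng(0); best=[]
for i in range(6):
    bi=None
    for _ in range(1500):
        a,b,c=P[rng.choice(len(P),3)]; n=np.cross(b-a,c-a); n/=np.linalg.norm(n)+1e-12
        n*=np.sign(n[2])
        if abs(np.arccos(n[2])-np.radians(26))>.08: continue
        m=abs((P-a)@n)<.002
        if bi is None or m.sum()>bi.sum(): bi=m
    q=P[bi]; c=q.mean(0); n=np.linalg.svd(q-c)[2][2]; n*=np.sign(n[2])
    print('plane',bi.sum(),n.round(3),'tilt',np.degrees(np.arccos(n[2])).round(1),'yaw of upslope',np.degrees(np.arctan2(-n[1],-n[0])).round(1),'d',(n@c).round(4),c.round(3))
    P=P[~bi]
```

```text
s0 grip [0.586 0.088 0.16 ] [24 24 24]
s0 blk [0.567 0.084 0.104] [156 163 174]
s0 blk2 [0.577 0.124 0.108] [161 166 179]
s0 v [0.526 0.07  0.069] [32 30 35]
s0 bed [0.679 0.084 0.117] [241 241 248]
s0 bed2 [0.674 0.04  0.115] [201 201 219]
s0 ep [0.694 0.085 0.163] [234 235 244]
s0 foot [0.484 0.103 0.011] [ 91  98 102]
d0 grip [0.601 0.07  0.148] [34 37 43]
d0 blk [0.574 0.059 0.106] [ 88  94 102]
d0 v [0.513 0.046 0.086] [45 46 50]
d0 ep [0.691 0.095 0.123] [146 149 161]
6206 [0.48274978 0.01926328 0.03000082] [0.72094347 0.1433852  0.17290556]
plane 1610 [-0.436 -0.003  0.9  ] tilt 25.8 yaw of upslope 0.4 d -0.1902 [0.615 0.096 0.087]
plane 1174 [-0.416 -0.017  0.909] tilt 24.6 yaw of upslope 2.3 d -0.1428 [0.607 0.084 0.122]
plane 644 [-0.393  0.023  0.919] tilt 23.2 yaw of upslope -3.4 d -0.1199 [0.547 0.083 0.102]
plane 452 [-0.437  0.004  0.899] tilt 25.9 yaw of upslope -0.6 d -0.1932 [0.608 0.092 0.081]
plane 388 [-0.402 -0.051  0.914] tilt 23.9 yaw of upslope 7.3 d -0.1412 [0.602 0.089 0.115]
plane 310 [-0.379  0.129  0.916] tilt 23.6 yaw of upslope -18.8 d -0.1097 [0.597 0.093 0.114]
```

Request:
servo_tool --commands '[[[0.3,-0.4,-0.6],[0,0,0]],[[0.6,-0.8,-0.8],[0,0,0]],[[0.75,-1,-0.8],[0,0,0]],[[0.75,-1,-0.8],[0,0,0]],[[0.75,-1,-0.8],[0,0,0]],[[0.75,-1,-0.8],[0,0,0]],[[0.75,-1,-0.8],[0,0,0]]]'

```text
clock: 0.68
position: [0.2512, -0.4328, 0.356]
tool_rot: [[0.974, 0.226, -0.0], [0.226, -0.974, 0.001], [-0.0, -0.001, -1.0]]
contact_force: [1.3, -0.2, 0.6]
grip_width: 0.0854
grasp_force: 0.0
```

Request:
servo_tool --commands '[[[0.75,-1,-0.1],[0,0,0]],[[0.75,-1,-0.1],[0,0,0]],[[0.75,-1,-0.1],[0,0,0]],[[0.75,-1,-0.1],[0,0,0]],[[0.75,-1,-0.1],[0,0,0]],[[0.75,-1,-0.1],[0,0,0]],[[0.75,-1,-0.1],[0,0,0]]]'

```text
clock: 1.27
position: [0.3542, -0.1998, 0.3765]
tool_rot: [[0.972, 0.235, 0.003], [0.235, -0.972, 0.003], [0.004, -0.002, -1.0]]
contact_force: [-0.0, 0.6, 0.6]
grip_width: 0.0853
grasp_force: 0.0
```

```bash
cat >> h.py <<'E'
from scipy.spatial.transform import Rotation as Ro
a=np.radians(26)
def rel(pos,R,cur=None):
    "shift/turn shares from the current pose to (pos,R)"
    o=r.observe(); p0,R0=(o['position'],o['tool_rot']) if cur is None else cur
    print('shift',(R0.T@(np.array(pos)-p0)/.2).round(3).tolist(),'turn',(Ro.from_matrix(R0.T@R).as_rotvec()/(np.pi/4)).round(3).tolist())
def bedR(yaw=0): # bed axes as columns
    return Ro.from_euler('z',yaw).as_matrix()@np.array([[np.cos(a),0,-np.sin(a)],[0,1,0],[np.sin(a),0,np.cos(a)]])
def toolR(yaw=0): return bedR(yaw)@np.diag([1,-1,-1.])
E
python3 - <<'E'
from h import *
o=r.observe(); print(o['clock'],o['position'],o['tool_rot'].round(3).tolist(),o['qpos'].round(2))
rel([.477,.083,.31],toolR())
E
```

```text
1.2667 [ 0.35418032 -0.19977392  0.37650293] [[0.972, 0.235, 0.003], [0.235, -0.972, 0.003], [0.004, -0.002, -1.0]] [-0.58 -0.32  1.86  0.    1.6   0.75]
shift [0.928, -1.229, 0.338] turn [-0.072, 0.571, 0.296]
```

Request:
servo_tool --commands '[[[0.75,-1,0.2],[0,0,0]],[[0.9,-1,0.2],[-0.05,0.4,0.2]],[[0.92,-1,0.2],[-0.07,0.57,0.3]],[[0.92,-1,0.2],[-0.07,0.57,0.3]],[[0.92,-1,0.2],[-0.07,0.57,0.3]],[[0.92,-1,0.2],[-0.07,0.57,0.3]],[[0.92,-1,0.2],[-0.07,0.57,0.3]],[[0.92,-1,0.2],[-0.07,0.57,0.3]],[[0.92,-1,0.2],[-0.07,0.57,0.3]],[[0.92,-1,0.2],[-0.07,0.57,0.3]]]'

```text
clock: 2.1
position: [0.4854, 0.0301, 0.3354]
tool_rot: [[0.901, -0.011, 0.434], [-0.009, -1.0, -0.006], [0.434, 0.002, -0.901]]
contact_force: [-0.4, -0.8, 0.4]
grip_width: 0.0855
grasp_force: 0.0
```

Run:
```python
from h import *
c=save('wrist','w1')
o=r.observe(); print(o['clock'],o['position'],np.abs(o['qd']).max(),o['tool_rot'].round(3).tolist(),o['qpos'].round(2)); print(c['hand_eye'].round(3),c['mtx'].round(0))
rel([.477,.083,.31],toolR())
```

```text
2.15 [0.48559878 0.02951113 0.33575003] 0.016576621920562955 [[0.901, -0.012, 0.435], [-0.01, -1.0, -0.007], [0.435, 0.002, -0.901]] [ 0.02 -0.5   2.11 -0.02  1.08  1.61]
[[-0.001 -0.96  -0.28   0.071]
 [ 1.    -0.001  0.002  0.   ]
 [-0.002 -0.28   0.96  -0.175]
 [ 0.     0.     0.     1.   ]] [[278.   0. 322.]
 [  0. 278. 197.]
 [  0.   0.   1.]]
shift [-0.097, -0.267, 0.095] turn [0.009, 0.005, -0.013]
```

View pics/w1.png

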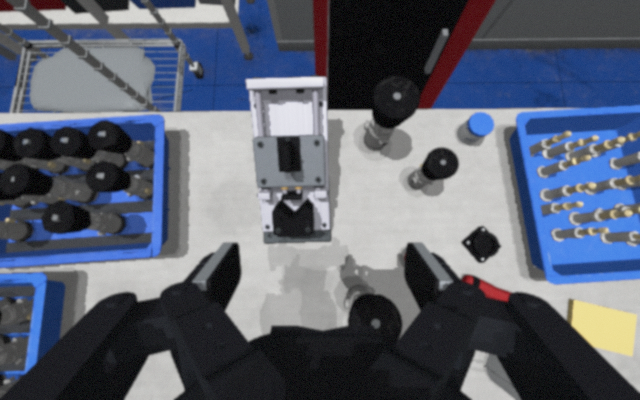

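```bash
cat > bed.py <<'E'
from h import *
def fit(f,roi,yaw=0,O=(.551,.083,.056)):
    w,im=world(f); x0,y0,x1,y1=roi
    w=w[y0:y1,x0:x1].reshape(-1,3); c=im[y0:y1,x0:x1].reshape(-1,3).astype(int)
    b=(w-np.array(O))@bedR(yaw); v=c.max(1)
    k=np.isfinite(b[:,0])&(b[:,2]>-.02)&(abs(b[:,1])<.08)&(b[:,0]>-.1)&(b[:,0]<.22); b=b[k];v=v[k]
    def rep(n,m):
        q=b[m]; 
        if len(q)<5: print(n,len(q)); return
        lo,hi=np.percentile(q,2,0)*1e3,np.percentile(q,98,0)*1e3
        A=np.c_[q[:,:2],np.ones(len(q))]; s=np.linalg.lstsq(A,q[:,2],rcond=None)[0]
        print(n,len(q),'lo',lo.round(1),'hi',hi.round(1),'mid',((lo+hi)/2).round(1),'zmed',(np.median(q[:,2])*1e3).round(1),'slopes',s[:2].round(3))
    X,Y,Z=b.T
    rep('bed',(abs(Z)<.007)&(abs(Y)<.03)&(X>.1)&(X<.165))
    rep('blocktop',(abs(Z-.036)<.006)&(v>90)&(X<.165))
    rep('endplate',(abs(Z-.034)<.008)&(X>.165))
    rep('vtop',(abs(Z-.046)<.006)&(v<80)&(X<.01))
    rep('griptop',(abs(Z-.084)<.007)&(v<80)&(X>.03))
    rep('grip',(Z>.05)&(v<80)&(X>.03))
    # block side edges vs x -> yaw
    m=(abs(Z-.036)<.006)&(v>90)&(X<.165); xs=np.arange(X[m].min()+.008,X[m].max()-.008,.006)
    e=np.array([[x,*np.percentile(Y[m&(abs(X-x)<.003)],[1,99])] for x in xs])
    print('edge slopes',np.polyfit(e[:,0],e[:,1],1)[0].round(3),np.polyfit(e[:,0],e[:,2],1)[0].round(3), 'mid',np.median(e[:,1:].mean(1)).round(4))
    return b,v
E
python3 - <<'E'
from bed import *
print('w1');fit('w1',(235,70,345,250))
print('s0');fit('s0',(170,155,300,290))
print('d0');fit('d0',(285,130,400,230))
w,im=world('w1')
q=w[145:190,405:462].reshape(-1,3); q=q[(abs(q[:,2]-.124)<.005)]; print('valve top',len(q),((q.min(0)+q.max(0))/2).round(4),q.max(0)-q.min(0))
E
```

```text
w1
bed 1514 lo [106.4 -28.7  -2.5] hi [163.6  28.7   1.1] mid [135.    0.   -0.7] zmed -0.7 slopes [0.001 0.007]
blocktop 2910 lo [ 12.1 -58.4  30.9] hi [105.4  45.6  38.2] mid [58.7 -6.4 34.5] zmed 35.2 slopes [0.016 0.008]
endplate 871 lo [171.8 -56.3  26.6] hi [186.5  48.1  35.2] mid [179.1  -4.1  30.9] zmed 33.1 slopes [0.11  0.009]
vtop 1002 lo [-49.4 -38.8  42. ] hi [-3.2 21.6 48.9] mid [-26.3  -8.6  45.5] zmed 45.5 slopes [-0.025  0.005]
griptop 325 lo [ 62.6 -13.9  77.5] hi [98.7  1.2 84.9] mid [80.6 -6.3 81.2] zmed 82.3 slopes [-0.004  0.057]
grip 412 lo [ 62.6 -14.6  53.5] hi [ 99.8   1.  328.9] mid [ 81.2  -6.8 191.2] zmed 81.9 slopes [-0.855 -0.724]Traceback (most recent call last):
  File "<stdin>", line 2, in <module>
  File "bed.py", line 22, in fit
    e=np.array([[x,*np.percentile(Y[m&(abs(X-x)<.003)],[1,99])] for x in xs])
                    ~~~~~~~~~~~~~^^^^^^^^^^^^^^^^^^^^^^^^^^^^^
    return _quantile_unchecked(
        a, q, axis, out, overwrite_input, method, keepdims, weights)
    return _ureduce(a,
                    func=_quantile_ureduce_func,
    ...<5 lines>...
                    overwrite_input=overwrite_input,
                    method=method)
    r = func(a, **kwargs)
    result = _quantile(arr,
                       quantiles=q,
    ...<2 lines>...
                       out=out,
                       weights=wgt)
    slices_having_nans = np.isnan(arr[-1, ...])
                                  ~~~^^^^^^^^^
IndexError: index -1 is out of bounds for axis 0 with size 0
```

```bash
sed -i 's/X\[m\].min()+.008,X\[m\].max()-.008/.032,.1/' bed.py
python3 - <<'E'
from bed import *
for f,roi in (('w1',(235,70,345,250)),('s0',(170,155,300,290)),('d0',(285,130,400,230))):
    print(f);fit(f,roi,.022,(.552,.075,.056))
w,im=world('w1')
q=w[145:190,405:462].reshape(-1,3); q=q[(abs(q[:,2]-.124)<.005)]; print('valve top',len(q),((q.min(0)+q.max(0))/2).round(4),q.max(0)-q.min(0))
E
```

```text
w1
bed 1541 lo [105.7 -28.8  -2. ] hi [163.9  28.8   1.5] mid [134.8   0.   -0.3] zmed -0.3 slopes [ 0.001 -0.003]
blocktop 2927 lo [ 11.4 -51.5  31.2] hi [104.4  52.8  38.6] mid [57.9  0.6 34.9] zmed 35.6 slopes [ 0.018 -0.002]
endplate 892 lo [168.5 -51.5  26.4] hi [185.5  53.   35.4] mid [177.    0.8  30.9] zmed 33.5 slopes [ 0.17  -0.001]
vtop 1007 lo [-50.2 -30.2  41.8] hi [-4.4 30.6 49.3] mid [-27.3   0.2  45.5] zmed 45.9 slopes [-0.027 -0.003]
griptop 326 lo [61.7 -6.6 77.8] hi [97.8  8.3 85.3] mid [79.7  0.8 81.5] zmed 82.7 slopes [-0.004  0.055]
grip 413 lo [61.7 -7.6 53.5] hi [ 98.9   8.2 329.3] mid [ 80.3   0.3 191.4] zmed 82.4 slopes [-0.871  0.438]
edge slopes 0.001 0.013 mid 0.0005
s0
bed 583 lo [113.1 -28.6  -3.8] hi [163.6  28.6   3.2] mid [138.3   0.   -0.3] zmed -0.2 slopes [-0.008  0.006]
blocktop 1387 lo [  8.8 -46.7  30.7] hi [100.7  57.5  38.8] mid [54.8  5.4 34.8] zmed 35.3 slopes [ 0.015 -0.004]
endplate 356 lo [167.8 -47.2  26.5] hi [183.4  58.2  36.8] mid [175.6   5.5  31.6] zmed 33.2 slopes [ 0.175 -0.004]
vtop 585 lo [-52.9 -24.   41.2] hi [ 8.  36.6 49.1]
[... 381 characters left out ...]
0e-01 -7.000e-01] zmed -0.9 slopes [-0.006 -0.002]
blocktop 499 lo [ 10.3 -51.7  30.6] hi [104.   50.3  38.1] mid [57.2 -0.7 34.4] zmed 34.8 slopes [0.019 0.007]
endplate 166 lo [171.9 -54.4  26.5] hi [185.9  52.5  34.9] mid [178.9  -1.   30.7] zmed 32.7 slopes [0.061 0.015]
vtop 246 lo [-48.1 -31.1  40.7] hi [-4.1 30.2 47.1] mid [-26.1  -0.5  43.9] zmed 44.8 slopes [-0.03   0.008]
griptop 64 lo [61.9 -7.7 77.1] hi [97.5  4.8 84.3] mid [79.7 -1.5 80.7] zmed 80.9 slopes [0.003 0.277]
grip 211 lo [61.9 -8.9 51.1] hi [97.8  4.  83.6] mid [79.8 -2.5 67.3] zmed 70.0 slopes [0.    1.603]
edge slopes 0.008 -0.884 mid -0.0193
valve top 826 [ 0.5915 -0.1526  0.1227] [0.04789275 0.04780727 0.00733102]
```

```bash
cat >> h.py <<'E'
O=np.array([.552,.0755,.056]); YAW=.022
def bw(p): return O+bedR(YAW)@np.array(p)
def wb(p): return bedR(YAW).T@(np.array(p)-O)
E
python3 - <<'E'
from h import *
rel(bw([.08,0,.12]),toolR(YAW)); rel(bw([.08,0,.046]),toolR(YAW))
E
```

```text
shift [0.086, -0.238, 0.801] turn [0.021, 0.005, -0.038]
shift [0.088, -0.244, 1.171] turn [0.021, 0.005, -0.038]
```

Request:
servo_tool --commands '[[[0.09,-0.24,0.2],[0.02,0,-0.04]],[[0.09,-0.24,0.4],[0.02,0,-0.04]],[[0.09,-0.24,0.6],[0.02,0,-0.04]],[[0.09,-0.24,0.75],[0.02,0,-0.04]],[[0.09,-0.24,0.8],[0.02,0,-0.04]],[[0.09,-0.24,0.8],[0.02,0,-0.04]],[[0.09,-0.24,0.8],[0.02,0,-0.04]]]'

```text
clock: 2.73
position: [0.5721, 0.0759, 0.1995]
tool_rot: [[0.901, 0.022, 0.434], [0.02, -1.0, 0.009], [0.434, 0.001, -0.901]]
contact_force: [0.7, -0.1, 0.6]
grip_width: 0.0855
grasp_force: 0.0
```

Run:
```python
from h import *
o=r.observe(); print(o['clock'],wb(o['position']),o['qpos'].round(2))
rel(bw([.08,0.0005,.046]),toolR(YAW))
c=save('wrist','w2')
```

```text
2.7333 [ 8.10118625e-02 -6.21442117e-05  1.20174403e-01] [ 0.12 -0.22  2.17 -0.06  0.75  1.7 ]
shift [-0.003, -0.003, 0.371] turn [0.001, 0.006, -0.0]
```

View pics/w2.png

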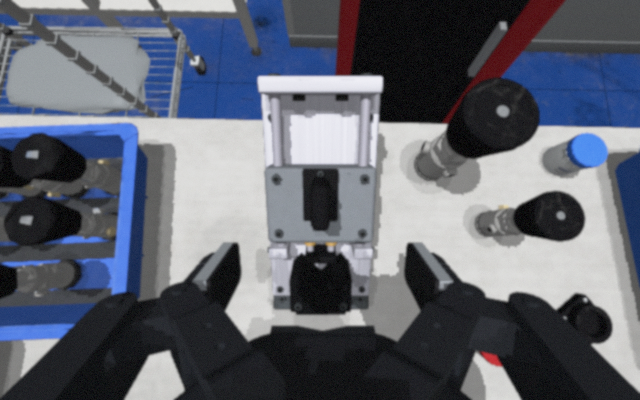

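The view shows the grip at (320,203), centred between the fingers at columns 215 and 430, so I can descend.

Request:
servo_tool --commands '[[[0,0,0.15],[0,0,0]],[[0,0,0.3],[0,0,0]],[[0,0,0.37],[0,0,0]],[[0,0,0.37],[0,0,0]],[[0,0,0.37],[0,0,0]]]'

```text
clock: 3.2
position: [0.6052, 0.0778, 0.1352]
tool_rot: [[0.899, 0.023, 0.437], [0.021, -1.0, 0.01], [0.437, 0.0, -0.899]]
contact_force: [-0.6, 0.1, 0.8]
grip_width: 0.0857
grasp_force: 0.0
```

Request:
servo_tool --commands '[[[0,0,0],[0,0,0]],[[0,0,0],[0,0,0]],[[0,0,0],[0,0,0]],[[0,0,0],[0,0,0]],[[0,0,0],[0,0,0]],[[0,0,0],[0,0,0]],[[0,0,0],[0,0,0]],[[0,0,0],[0,0,0]],[[0,0,0],[0,0,0]],[[0,0,0],[0,0,0]]]' --fingers 0.1 --grip_force 25

```text
clock: 4.03
position: [0.6042, 0.0786, 0.1334]
tool_rot: [[0.9, 0.024, 0.435], [0.022, -1.0, 0.011], [0.435, -0.0, -0.9]]
contact_force: [-3.8, 2.5, 5.7]
grip_width: 0.015
grasp_force: 26.6
```

Run:
```python
from bed import *
o=r.observe(); print(o['clock'],wb(o['position']),o['contact_force'],o['grip_width'],o['grasp_force'])
rel(bw([.138,0.0005,.046]),toolR(YAW))
fit('w2',(240,70,400,320),.022,(.552,.075,.056))
w,im=world('w2')
q=w[185:245,505:595].reshape(-1,3); q=q[(abs(q[:,2]-.124)<.005)]; print('valve top',len(q),((q.min(0)+q.max(0))/2).round(4),q.max(0)-q.min(0))
```

```text
4.0333 [0.08094896 0.00195323 0.04666655] [-3.76955729  2.45306005  5.73282332] 0.01504227047183332 26.64679616689682
shift [0.285, 0.008, 0.002] turn [-0.001, 0.004, 0.002]
bed 3522 lo [104.6 -28.8  -1.5] hi [163.4  28.9   1.4] mid [ 1.34e+02  0.00e+00 -1.00e-01] zmed -0.1 slopes [-0.001 -0.003]
blocktop 6455 lo [ 11.7 -50.5  31.3] hi [104.6  53.3  37.9] mid [58.2  1.4 34.6] zmed 35.8 slopes [ 0.016 -0.002]
endplate 2317 lo [168.5 -50.8  26.3] hi [185.4  53.4  35.3] mid [177.    1.3  30.8] zmed 33.7 slopes [ 0.157 -0.001]
vtop 2173 lo [-48.9 -29.   41.1] hi [-3.2 32.  49.5] mid [-26.1   1.5  45.3] zmed 46.0 slopes [-0.038 -0.002]
griptop 818 lo [62.7 -5.9 78.6] hi [98.3  8.8 84.8] mid [80.5  1.5 81.7] zmed 82.9 slopes [-0.027  0.022]
grip 1005 lo [63.1 -6.9 54.8] hi [99.4  9.8 84.7] mid [81.2  1.5 69.8] zmed 82.5 slopes [-0.293  0.456]
edge slopes -0.015 0.005 mid 0.0015
valve top 2125 [ 0.5919 -0.1518  0.1229] [0.04752723 0.04883441 0.00779804]
```

Request:
servo_tool --commands '[[[0.05,0.008,0],[0,0,0]],[[0.1,0.008,0],[0,0,0]],[[0.15,0.008,0],[0,0,0]],[[0.2,0.008,0],[0,0,0]],[[0.25,0.008,0],[0,0,0]],[[0.27,0.008,0],[0,0,0]],[[0.275,0.008,0],[0,0,0]],[[0.275,0.008,0],[0,0,0]],[[0.275,0.008,0],[0,0,0]]]'

```text
clock: 4.78
position: [0.6524, 0.0796, 0.1569]
tool_rot: [[0.901, 0.024, 0.433], [0.021, -1.0, 0.012], [0.433, -0.002, -0.901]]
contact_force: [-9.6, 7.7, 8.6]
grip_width: 0.015
grasp_force: 27.2
```

```bash
sed -i 's/^O=.*YAW=/O=np.array([.5525,.0768,.056]); YAW=/' h.py
python3 - <<'E'
from bed import *
o=r.observe(); print(o['clock'],wb(o['position']),o['contact_force'],o['grip_width'],o['grasp_force'])
save('side','d1')
fit('d1',(285,110,420,230),.022,(.5525,.0768,.056))
E
```

```text
4.7833 [0.1340934  0.00060177 0.04688484] [-9.58894065  7.68068638  8.62122765] 0.015002756917127808 27.16626226902008
bed 11 lo [162.5 -28.9  -2. ] hi [164.7  22.8   0.7] mid [163.6  -3.1  -0.6] zmed -0.3 slopes [ 0.478 -0.001]
blocktop 407 lo [  9.2 -53.7  30.4] hi [157.3  49.   38. ] mid [83.3 -2.4 34.2] zmed 34.8 slopes [0.025 0.008]
endplate 172 lo [169.7 -55.9  26.2] hi [185.5  51.8  35.2] mid [177.6  -2.1  30.7] zmed 32.8 slopes [0.132 0.012]
vtop 251 lo [-48.8 -33.2  40.3] hi [-4.1 27.7 48.8] mid [-26.5  -2.7  44.6] zmed 45.0 slopes [-0.035  0.01 ]
griptop 43 lo [114.2 -21.8  77.4] hi [151.2   1.9  90.5] mid [132.7 -10.   83.9] zmed 81.8 slopes [ 0.047 -0.354]
grip 571 lo [115.9 -63.7  52.3] hi [150.7   5.6 191.3] mid [133.3 -29.  121.8] zmed 141.7 slopes [-0.685 -1.57 ]Traceback (most recent call last):
  File "<stdin>", line 4, in <module>
  File "bed.py", line 22, in fit
    e=np.array([[x,*np.percentile(Y[m&(abs(X-x)<.003)],[1,99])] for x in xs])
                    ~~~~~~~~~~~~~^^^^^^^^^^^^^^^^^^^^^^^^^^^^^
    return _quantile_unchecked(
        a, q, axis, out, overwrite_input, method, keepdims, weights)
    return _ureduce(a,
                    func=_quantile_ureduce_func,
    ...<5 lines>...
                    overwrite_input=overwrite_input,
                    method=method)
    r = func(a, **kwargs)
    result = _quantile(arr,
                       quantiles=q,
    ...<2 lines>...
                       out=out,
                       weights=wgt)
    slices_having_nans = np.isnan(arr[-1, ...])
                                  ~~~^^^^^^^^^
IndexError: index -1 is out of bounds for axis 0 with size 0
```

View pics/d1.png

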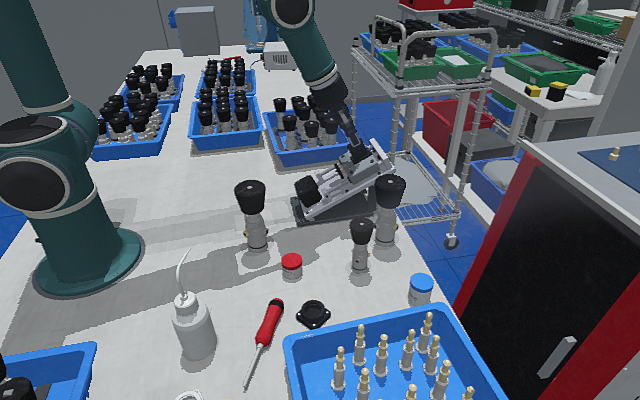

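Request:
servo_tool --commands '[[[0,0,0],[0,0,0]],[[0,0,0],[0,0,0]],[[0,0,0],[0,0,0]],[[0,0,0],[0,0,0]],[[0,0,-0.1],[0,0,0]],[[0,0,-0.3],[0,0,0]],[[0,0,-0.5],[0,0,0]],[[0,0,-0.7],[0,0,0]],[[0,0,-0.7],[0,0,0]],[[0,0,-0.7],[0,0,0]]]' --fingers 1

```text
clock: 5.67
position: [0.5945, 0.0763, 0.2877]
tool_rot: [[0.897, 0.024, 0.442], [0.021, -1.0, 0.01], [0.442, 0.0, -0.897]]
contact_force: [1.2, -0.1, 0.1]
grip_width: 0.0856
grasp_force: 0.0
```

Run:
```python
from bed import *
o=r.observe(); print(o['clock'],o['position'],wb(o['position']),o['contact_force'],o['qpos'].round(2))
save('wrist','w3')
try: fit('w3',(200,60,440,330),.022,O)
except Exception as e: print(e)
R=np.diag([1,-1,-1.])
rel([.5915,-.152,.25],R); rel([.5915,-.152,.086],R)
cv2.imwrite('pics/w3.png',cv2.imread('pics/w3.png'))
```

```text
5.6667 [0.59446921 0.07628095 0.28771745] [ 0.13928053 -0.00144217  0.18987763] [ 1.24464883 -0.06398517  0.13767017] [ 0.11 -0.24  2.02 -0.05  0.9   1.68]
bed 266 lo [156.9 -29.5  -1.5] hi [164.9  29.4   1.6] mid [ 1.609e+02 -1.000e-01  1.000e-01] zmed 0.1 slopes [-0.018  0.002]
blocktop 4393 lo [ 11.6 -52.5  31.5] hi [157.8  51.2  39.6] mid [84.7 -0.7 35.6] zmed 36.0 slopes [ 0.02  -0.001]
endplate 1191 lo [167.1 -52.6  26.5] hi [186.   51.1  35.7] mid [176.5  -0.8  31.1] zmed 33.9 slopes [0.086 0.001]
vtop 1282 lo [-48.3 -30.5  41.2] hi [-3.3 29.8 49.7] mid [-25.8  -0.4  45.4] zmed 46.3 slopes [-0.041 -0.001]
griptop 503 lo [115.6  -8.4  78.1] hi [151.6   6.5  85.2] mid [133.6  -1.   81.7] zmed 83.1 slopes [-0.023  0.077]
grip 4993 lo [122.8 -45.5  78.2] hi [157.1  41.7 303.9] mid [139.9  -1.9 191. ] zmed 263.7 slopes [ 4.066 -0.023]
index -1 is out of bounds for axis 0 with size 0
shift [-0.108, 1.14, 0.14] turn [-0.006, -0.577, 0.03]
shift [-0.467, 1.14, 0.877] turn [-0.006, -0.577, 0.03]
```

View pics/w3.png

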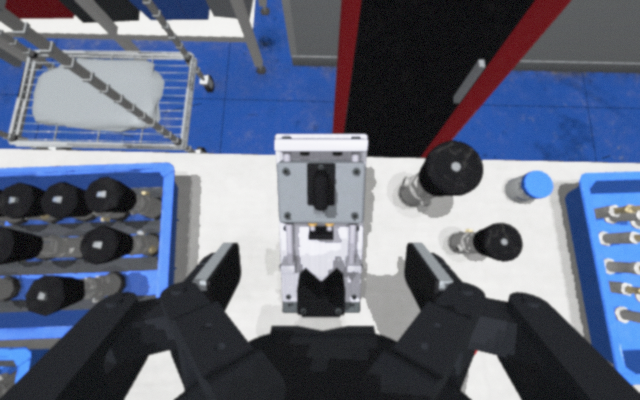

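Request:
servo_tool --commands '[[[-0.02,0.2,0],[0,0,0]],[[-0.05,0.4,0],[0,-0.15,0.03]],[[-0.07,0.6,0.05],[0,-0.3,0.03]],[[-0.1,0.8,0.1],[0,-0.45,0.03]],[[-0.108,1,0.14],[-0.006,-0.577,0.03]],[[-0.108,1,0.14],[-0.006,-0.577,0.03]],[[-0.108,1,0.14],[-0.006,-0.577,0.03]],[[-0.108,1,0.14],[-0.006,-0.577,0.03]]]'

```text
clock: 6.38
position: [0.5896, -0.1237, 0.245]
tool_rot: [[1.0, -0.001, -0.008], [-0.001, -1.0, 0.002], [-0.008, -0.002, -1.0]]
contact_force: [0.4, -0.0, 0.5]
grip_width: 0.0855
grasp_force: 0.0
```

```bash
sed -i 's/^O=.*YAW=/O=np.array([.5535,.0767,.056]); YAW=/' h.py
python3 - <<'E'
from h import *
o=r.observe(); print(o['clock'],o['position'],o['tool_rot'].round(3).tolist(),o['qpos'].round(2))
save('wrist','w4')
R=np.diag([1,-1,-1.])
rel([.5915,-.152,.22],R); rel([.5915,-.152,.086],R)
w,im=world('w4'); q=w.reshape(-1,3); q=q[(abs(q[:,2]-.124)<.004)&(np.hypot(q[:,0]-.5915,q[:,1]+.152)<.035)]; print('valve top',len(q),((q.min(0)+q.max(0))/2).round(4),q.max(0)-q.min(0),np.median(q[:,2]))
E
```

```text
6.3833 [ 0.58955517 -0.1237368   0.24500936] [[1.0, -0.001, -0.008], [-0.001, -1.0, 0.002], [-0.008, -0.002, -1.0]] [-0.25  0.11  1.7  -0.    1.34  1.32]
shift [0.01, 0.145, 0.134] turn [-0.001, 0.006, 0.0]
shift [0.013, 0.146, 0.804] turn [-0.001, 0.006, 0.0]
valve top 1505 [ 0.5923 -0.1525  0.1233] [0.04859659 0.04839334 0.00634733] 0.12357544444145943
```

Request:
servo_tool --commands '[[[0.015,0.147,0.13],[0,0.006,0]],[[0.015,0.147,0.3],[0,0.006,0]],[[0.015,0.147,0.45],[0,0.006,0]],[[0.015,0.147,0.6],[0,0.006,0]],[[0.015,0.147,0.72],[0,0.006,0]],[[0.015,0.147,0.79],[0,0.006,0]],[[0.015,0.147,0.795],[0,0.006,0]],[[0.015,0.147,0.795],[0,0.006,0]]]'

```text
clock: 7.1
position: [0.592, -0.1516, 0.09]
tool_rot: [[1.0, 0.002, 0.002], [0.002, -1.0, 0.0], [0.002, -0.0, -1.0]]
contact_force: [0.3, 1.2, 1.1]
grip_width: 0.0856
grasp_force: 0.0
```

Request:
servo_tool --commands '[[[0,0,0],[0,0,0]],[[0,0,0],[0,0,0]],[[0,0,0],[0,0,0]],[[0,0,0],[0,0,0]],[[0,0,0],[0,0,0]],[[0,0,0],[0,0,0]],[[0,0,0],[0,0,0]],[[0,0,0],[0,0,0]]]' --fingers 0.4 --grip_force 30

```text
clock: 7.77
position: [0.5947, -0.1532, 0.0917]
tool_rot: [[1.0, -0.0, 0.005], [-0.0, -1.0, 0.0], [0.005, -0.0, -1.0]]
contact_force: [-0.0, 2.3, 6.8]
grip_width: 0.0342
grasp_force: 3.1
```

Run:
```python
from h import *
o=r.observe(); print(o)
c=save('side','d2'); w,im=world('d2')
q=w[230:275,346:376].reshape(-1,3)
```

```text
{'clock': 7.7667, 'qpos': array([-2.93638389e-01,  2.34018352e-01,  1.84873477e+00,  1.75112626e-03,
        1.05383717e+00,  1.27652542e+00]), 'qd': array([-0.00051577,  0.00025869,  0.00073746, -0.00075025, -0.00188712,
        0.00036961]), 'joint_torque': array([-9.53771286e-01, -4.29344916e+01, -3.09770966e+01, -5.46542052e-01,
       -3.49372895e-01,  3.57616627e-03]), 'position': array([ 0.59465888, -0.1531955 ,  0.09165644]), 'tool_rot': array([[ 9.99986300e-01, -2.29126134e-04,  5.22945598e-03],
       [-2.29176809e-04, -9.99999974e-01,  9.09116312e-06],
       [ 5.22945376e-03, -1.02895086e-05, -9.99986326e-01]]), 'contact_force': array([-0.02590177,  2.28915499,  6.81409446]), 'ft_torque': array([0.43594877, 0.05231308, 0.02463706]), 'grasp_force': 3.1426135374204023, 'grip_width': 0.03421162563399313}
```

Run:
```python
import cv2
cv2.imwrite('pics/c2.png',cv2.resize(cv2.imread('pics/d2.png')[130:290,290:450],(600,600),interpolation=cv2.INTER_CUBIC))
```

```text
(no output)
```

View pics/c2.png

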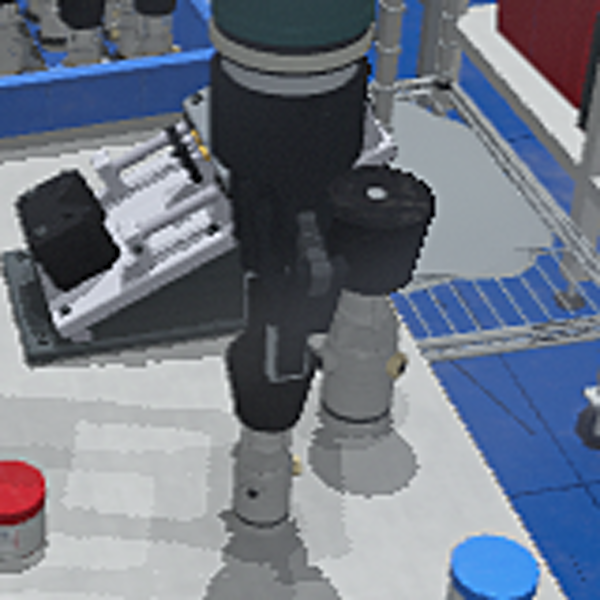

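Request:
servo_tool --commands '[[[0,0,0],[0,0,0]],[[0,0,0],[0,0,0]],[[0,0,0],[0,0,0]],[[0,0,0],[0,0,0]],[[0,0,0],[0,0,0]],[[0,0,0],[0,0,0]]]' --fingers 0.2 --grip_force 40

```text
clock: 8.32
position: [0.597, -0.1534, 0.0944]
tool_rot: [[1.0, -0.0, 0.01], [-0.0, -1.0, -0.001], [0.01, 0.001, -1.0]]
contact_force: [-0.3, 3.1, 14.9]
grip_width: 0.0172
grasp_force: 7.2
```

Request:
servo_tool --commands '[[[0,0,-0.05],[0,0,0]],[[0,0,-0.1],[0,0,0]],[[0,0,-0.2],[0,0,0]],[[0,0,-0.2],[0,0,0]],[[0,0,-0.2],[0,0,0]]]'

```text
clock: 8.73
position: [0.5941, -0.1537, 0.1308]
tool_rot: [[1.0, 0.0, 0.005], [0.0, -1.0, -0.001], [0.005, 0.001, -1.0]]
contact_force: [0.0, -0.6, -0.4]
grip_width: 0.0172
grasp_force: 0.0
```

Run:
```python
from h import *
o=r.observe(); print(o['contact_force'],o['ft_torque'])
save('side','d3'); save('scene','s3')
for f,roi in (('d3',(330,180,400,275)),('s3',(285,120,345,210))):
    w,im=world(f); x0,y0,x1,y1=roi
    b=w[y0:y1,x0:x1].reshape(-1,3); 
    m=(np.hypot(b[:,0]-o['position'][0],b[:,1]-o['position'][1])<.04)&(b[:,2]>.012)&(b[:,2]<.2)
    for lo in np.arange(.01,.17,.01):
        q=b[m&(b[:,2]>=lo)&(b[:,2]<lo+.01)]
        if len(q)>3: print(f,lo.round(2),len(q),q.min(0).round(3)[:2],q.max(0).round(3)[:2])
cv2.imwrite('pics/c3.png',np.hstack([cv2.resize(cv2.imread('pics/d3.png')[150:290,300:440],(400,400),interpolation=cv2.INTER_CUBIC),cv2.resize(cv2.imread('pics/s3.png')[70:210,240:380],(400,400),interpolation=cv2.INTER_CUBIC)]))
```

```text
[ 0.03312705 -0.62098517 -0.43242263] [ 0.03805968 -0.01898765  0.01867698]
d3 0.01 40 [ 0.575 -0.17 ] [ 0.605 -0.155]
d3 0.02 44 [ 0.575 -0.17 ] [ 0.605 -0.156]
d3 0.03 47 [ 0.575 -0.174] [ 0.612 -0.157]
d3 0.04 92 [ 0.574 -0.174] [ 0.612 -0.137]
d3 0.05 49 [ 0.576 -0.171] [ 0.601 -0.151]
d3 0.06 60 [ 0.575 -0.171] [ 0.602 -0.154]
d3 0.07 22 [ 0.575 -0.167] [ 0.601 -0.158]
d3 0.08 36 [ 0.57  -0.177] [ 0.604 -0.154]
d3 0.09 53 [ 0.568 -0.179] [ 0.606 -0.159]
d3 0.1 65 [ 0.565 -0.182] [ 0.606 -0.16 ]
d3 0.11 73 [ 0.564 -0.183] [ 0.608 -0.16 ]
d3 0.12 315 [ 0.563 -0.183] [ 0.612 -0.136]
d3 0.16 31 [ 0.583 -0.175] [ 0.606 -0.138]
s3 0.01 31 [ 0.572 -0.155] [ 0.595 -0.133]
s3 0.02 34 [ 0.572 -0.155] [ 0.597 -0.133]
s3 0.03 40 [ 0.572 -0.166] [ 0.61  -0.131]
s3 0.04 60 [ 0.571 -0.168] [ 0.611 -0.129]
s3 0.05 41 [ 0.573 -0.156] [ 0.594 -0.135]
s3 0.06 43 [ 0.572 -0.159] [ 0.592 -0.135]
s3 0.07 11 [ 0.571 -0.154] [ 0.591 -0.136]
s3 0.08 22 [ 0.567 -0.156] [ 0.595 -0.133]
s3 0.09 43 [ 0.566 -0.163] [ 0.6  -0.13]
s3 0.1 45 [ 0.564 -0.163] [ 0.598 -0.13 ]
s3 0.11 67 [ 0.562 -0.179] [ 0.605 -0.128]
s3 0.12 218 [ 0.561 -0.175] [ 0.608 -0.127]
s3 0.16 33 [ 0.581 -0.174] [ 0.596 -0.131]
```

View pics/c3.png

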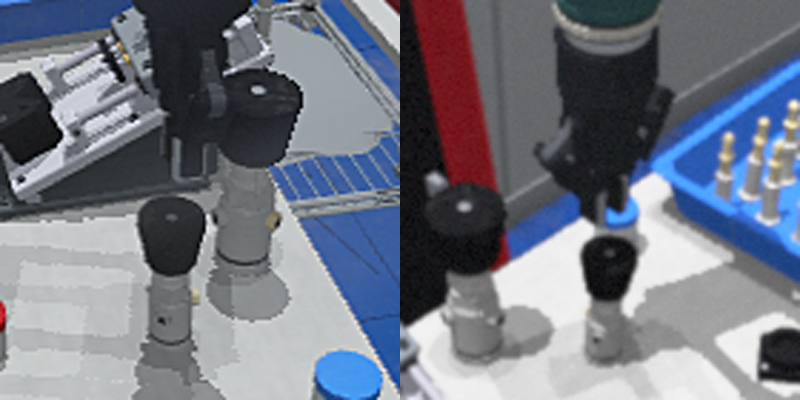

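The grasp missed: the fingers closed on top of the cap's rim, and the valve still stands undisturbed. I'll measure where the fingertips really are in the tool frame.

Run:
```python
from h import *
o=r.observe(); P,R=o['position'],o['tool_rot']
save('wrist','w5')
for f in ('d3','s3','w5','d2','w4'):
    if f in('w4','w5'):
        c=np.load(f'pics/{f}.npz'); p,rr=c['pos'],c['rot']
    else: p,rr=(P,R) if f!='d2' else (np.array([.5947,-.1532,.0917]),R)
    w,im=world(f); t=((w-p)@rr).reshape(-1,3)
    m=(abs(t[:,0])<.02)&(abs(t[:,1])<.065)&(t[:,2]>-.12)&(t[:,2]<.03); t=t[m]
    print(f,'n',m.sum(),'hist z(mm):',{int(z*1000):[int((k:=(t[:,2]>=z)&(t[:,2]<z+.01)).sum()),*(t[k][:,1].min().round(3),t[k][:,1].max().round(3))] for z in np.arange(-.1,.03,.01) if ((t[:,2]>=z)&(t[:,2]<z+.01)).any()})
```

```text
d3 n 1008 hist z(mm): {-100: [65, np.float64(-0.048), np.float64(0.051)], -90: [92, np.float64(-0.039), np.float64(0.044)], -80: [29, np.float64(-0.018), np.float64(0.022)], -70: [58, np.float64(-0.01), np.float64(0.024)], -60: [63, np.float64(-0.01), np.float64(0.025)], -50: [63, np.float64(-0.015), np.float64(0.024)], -40: [22, np.float64(-0.015), np.float64(0.017)], 0: [283, np.float64(-0.017), np.float64(0.029)], 9: [50, np.float64(0.019), np.float64(0.03)], 19: [47, np.float64(0.018), np.float64(0.029)]}
s3 n 979 hist z(mm): {-100: [97, np.float64(-0.051), np.float64(0.048)], -90: [123, np.float64(-0.045), np.float64(0.044)], -80: [63, np.float64(-0.04), np.float64(0.034)], -70: [48, np.float64(-0.024), np.float64(0.018)], -60: [59, np.float64(-0.025), np.float64(0.02)], -50: [60, np.float64(-0.025), np.float64(0.019)], -40: [27, np.float64(-0.022), np.float64(0.02)], 0: [192, np.float64(-0.026), np.float64(0.025)], 9: [24, np.float64(-0.025), np.float64(0.026)], 19: [20, np.float64(-0.024), np.float64(-0.017)]}
w5 n 35568 hist z(mm): {-100: [4347, np.float64(-0.051), np.float64
[... 758 characters left out ...]
.021), np.float64(0.033)], -40: [129, np.float64(-0.019), np.float64(0.029)], -30: [77, np.float64(-0.016), np.float64(0.026)], -20: [56, np.float64(0.013), np.float64(0.024)], -10: [53, np.float64(0.01), np.float64(0.022)], 0: [41, np.float64(0.005), np.float64(0.02)], 9: [15, np.float64(0.001), np.float64(0.012)], 19: [57, np.float64(-0.002), np.float64(0.013)]}
w4 n 28825 hist z(mm): {-100: [5688, np.float64(-0.065), np.float64(0.065)], -90: [1160, np.float64(-0.065), np.float64(0.065)], -80: [1325, np.float64(-0.056), np.float64(0.057)], -70: [1257, np.float64(-0.056), np.float64(0.057)], -60: [960, np.float64(-0.056), np.float64(0.057)], -50: [237, np.float64(-0.049), np.float64(0.05)]}
```

Finding: the real fingertips lie about 36 mm (at 17 mm opening) to 48 mm (open) behind the stated TCP. I'll aim deeper to allow for that.

Request:
servo_tool --commands '[[[0,0,0],[0,0,0]],[[0,0,0],[0,0,0]],[[0,0,0],[0,0,0]],[[0,0,0],[0,0,0]],[[0,0,0],[0,0,0]],[[0,0,0],[0,0,0]]]' --fingers 1

```text
clock: 9.38
position: [0.5928, -0.1532, 0.1291]
tool_rot: [[1.0, 0.0, 0.001], [0.0, -1.0, 0.0], [0.001, -0.0, -1.0]]
contact_force: [-0.7, -0.3, 1.1]
grip_width: 0.0853
grasp_force: 0.0
```

Run:
```python
from h import *
save('wrist','w6'); o=r.observe(); print(o['position'])
for f in('w5','w6'):
    w,im=world(f); q=w.reshape(-1,3); q=q[(abs(q[:,2]-.124)<.006)&(np.hypot(q[:,0]-.59,q[:,1]+.155)<.04)]; print('valve top',len(q),q.min(0),q.max(0),((q.min(0)+q.max(0))/2).round(4),np.median(q[:,2]))
w,im=world('w6'); q=w.reshape(-1,3); t=(q-o['position'])@o['tool_rot']; m=(abs(t[:,0])<.02)&(abs(abs(t[:,1])-.05)<.01)&(t[:,2]<-.03)&(t[:,2]>-.09); print('finger end',t[m].max(0),np.percentile(t[m],99,axis=0))
R=np.diag([1,-1,-1.])
rel([.5915,-.152,.046],R)
```

```text
[ 0.59281605 -0.15315778  0.12921115]
valve top 3357 [ 0.56957991 -0.1737966   0.11801522] [ 0.61867478 -0.12565223  0.1268369 ] [ 0.5941 -0.1497  0.1224] 0.12375569785252186
valve top 3580 [ 0.56527953 -0.17325797  0.11801971] [ 0.61358132 -0.12521859  0.12729223] [ 0.5894 -0.1492  0.1227] 0.124029811734896
finger end [ 0.01467083  0.05991937 -0.04399592] [ 0.01363831  0.05610834 -0.0466893 ]
shift [-0.007, -0.006, 0.416] turn [-0.0, -0.002, 0.0]
```

Request:
servo_tool --commands '[[[-0.018,-0.018,0.1],[0,0,0]],[[-0.018,-0.018,0.2],[0,0,0]],[[-0.018,-0.018,0.3],[0,0,0]],[[-0.018,-0.018,0.38],[0,0,0]],[[-0.018,-0.018,0.415],[0,0,0]],[[-0.018,-0.018,0.415],[0,0,0]],[[-0.018,-0.018,0.415],[0,0,0]]]'

```text
clock: 10.02
position: [0.5894, -0.1496, 0.0464]
tool_rot: [[1.0, 0.0, 0.001], [0.0, -1.0, 0.0], [0.001, -0.0, -1.0]]
contact_force: [-0.4, 1.0, 0.5]
grip_width: 0.0853
grasp_force: 0.0
```

Request:
servo_tool --commands '[[[0,0,0],[0,0,0]],[[0,0,0],[0,0,0]],[[0,0,0],[0,0,0]],[[0,0,0],[0,0,0]],[[0,0,0],[0,0,0]],[[0,0,0],[0,0,0]],[[0,0,0],[0,0,0]]]' --fingers 0.2 --grip_force 30

```text
clock: 10.6
position: [0.5906, -0.1499, 0.0479]
tool_rot: [[1.0, 0.0, 0.004], [0.0, -1.0, -0.001], [0.004, 0.001, -1.0]]
contact_force: [-0.2, 0.4, 6.1]
grip_width: 0.0469
grasp_force: 29.6
```

Run:
```python
from h import *
o=r.observe(); print(o['clock'],o['position'],o['contact_force'],o['ft_torque'],o['grip_width'],o['grasp_force'])
```

```text
10.6 [ 0.59058109 -0.1499157   0.04786567] [-0.2017171  0.429352   6.1443641] [ 0.07749055  0.07872775 -0.04240299] 0.04694774846587681 29.572802838811185
```

Request:
servo_tool --commands '[[[0,0,-0.1],[0,0,0]],[[0,0,-0.25],[0,0,0]],[[0,0,-0.4],[0,0,0]],[[0,0,-0.55],[0,0,0]],[[0,0,-0.7],[0,0,0]],[[0,0,-0.7],[0,0,0]],[[0,0,-0.7],[0,0,0]]]'

```text
clock: 11.18
position: [0.5907, -0.15, 0.1888]
tool_rot: [[1.0, 0.0, 0.006], [0.0, -1.0, -0.001], [0.006, 0.001, -1.0]]
contact_force: [-0.4, -0.0, -1.4]
grip_width: 0.0467
grasp_force: 30.9
```

```bash
cat > held.py <<'E'
from h import *
def body(f,roi,pos,R,zlo,zhi,rad=.017):
    "fit the body axis in tool coordinates from a view"
    from scipy.optimize import least_squares
    w,im=world(f); x0,y0,x1,y1=roi
    t=((w[y0:y1,x0:x1].reshape(-1,3)-pos)@R); t=t[(np.hypot(t[:,0],t[:,1])<.035)&(t[:,2]>-.03)&(t[:,2]<.09)]
    foot=np.percentile(t[:,2],99.5); print(f,'foot tool z',foot.round(4),len(t))
    b=t[(t[:,2]>zlo)&(t[:,2]<zhi)]
    s=least_squares(lambda p: np.hypot(b[:,0]-p[0]-p[2]*(b[:,2]-.04),b[:,1]-p[1]-p[3]*(b[:,2]-.04))-rad,[0,0,0,0],loss='soft_l1',f_scale=.001)
    print('  axis at foot',(s.x[:2]+s.x[2:]*(foot-.04)).round(4),'slopes',s.x[2:].round(3),'res',np.median(abs(s.fun)).round(4),len(b))
E
python3 - <<'E'
from held import *
o=r.observe(); print(o['clock'],o['position'],o['contact_force'],o['ft_torque'],o['grip_width'],o['grasp_force'])
save('side','d4'); save('scene','s4')
for f,roi in (('d4',(320,120,420,290)),('s4',(270,70,360,210))): body(f,roi,o['position'],o['tool_rot'],.012,.042)
a=cv2.imread('pics/d4.png')[110:270,290:450]; b=cv2.imread('pics/s4.png')[60:220,230:390]
cv2.imwrite('pics/c4.png',np.hstack([cv2.resize(x,(400,400),interpolation=cv2.INTER_CUBIC) for x in(a,b)]))
E
```

```text
11.1833 [ 0.59067272 -0.15003298  0.18880371] [-0.42449571 -0.02525942 -1.36645709] [0.02389904 0.04811559 0.02452987] 0.0467190566329273 30.85839657811448
d4 foot tool z 0.0469 548
  axis at foot [0.0023 0.0016] slopes [-0.021  0.013] res 0.0006 212
s4 foot tool z 0.0508 385
  axis at foot [0.0001 0.0009] slopes [0.015 0.062] res 0.001 138
```

View pics/c4.png

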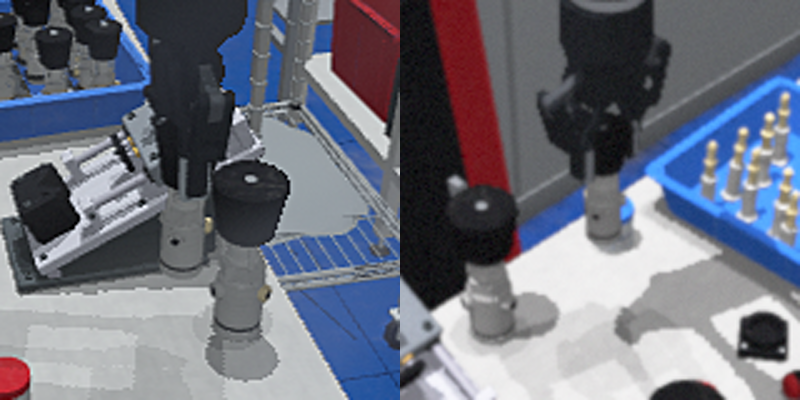

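Held straight, foot 48 mm beyond the TCP. Now I'll carry it over the fixture.

Run:
```python
from h import *
rel(bw([.012,0.0015,.16]),toolR(YAW)); print(bw([.012,0.0015,.16]))
```

```text
shift [-0.469, -1.131, -0.1] turn [0.005, 0.579, -0.028]
[0.49412751 0.07689396 0.2050675 ]
```

Request:
servo_tool --commands '[[[-0.05,-0.1,-0.2],[0,0,0]],[[-0.1,-0.25,-0.35],[0,0,0]],[[-0.2,-0.4,-0.4],[0,0.1,0]],[[-0.3,-0.55,-0.4],[0,0.2,-0.01]],[[-0.4,-0.7,-0.4],[0,0.3,-0.02]],[[-0.45,-0.85,-0.4],[0,0.4,-0.028]],[[-0.47,-1,-0.4],[0.005,0.5,-0.028]],[[-0.47,-1,-0.35],[0.005,0.579,-0.028]],[[-0.47,-1,-0.35],[0.005,0.579,-0.028]],[[-0.47,-1,-0.35],[0.005,0.579,-0.028]],[[-0.47,-1,-0.35],[0.005,0.579,-0.028]]]'

```text
clock: 12.2
position: [0.4951, 0.0499, 0.2556]
tool_rot: [[0.899, 0.022, 0.438], [0.02, -1.0, 0.008], [0.438, 0.001, -0.899]]
contact_force: [0.2, -0.7, -1.2]
grip_width: 0.0468
grasp_force: 31.2
```

Run:
```python
from h import *
o=r.observe(); print(o['clock'],wb(o['position']),o['contact_force'],o['grip_width'],o['qpos'].round(2))
rel(bw([.012,0.0015,.10]),toolR(YAW))
```

```text
12.2 [ 0.03452544 -0.02547551  0.2052195 ] [ 0.17125846 -0.72613608 -1.1665886 ] 0.04684287256303734 [ 0.07 -0.45  2.23 -0.03  0.91  1.63]
shift [-0.113, -0.136, 0.526] turn [0.002, -0.0, 0.0]
```

Request:
servo_tool --commands '[[[-0.11,-0.136,0.1],[0,0,0]],[[-0.113,-0.136,0.25],[0,0,0]],[[-0.113,-0.136,0.4],[0,0,0]],[[-0.113,-0.136,0.5],[0,0,0]],[[-0.113,-0.136,0.525],[0,0,0]],[[-0.113,-0.136,0.525],[0,0,0]],[[-0.113,-0.136,0.525],[0,0,0]]]'

```text
clock: 12.78
position: [0.5217, 0.0774, 0.1528]
tool_rot: [[0.898, 0.021, 0.44], [0.019, -1.0, 0.008], [0.44, 0.001, -0.898]]
contact_force: [0.7, 0.4, -0.5]
grip_width: 0.0468
grasp_force: 31.1
```

Run:
```python
from held import *
import bed
o=r.observe(); print(o['clock'],wb(o['position']),o['contact_force'],o['grip_width'],o['qpos'].round(2))
rel(bw([.012,0.0015,.052]),toolR(YAW))
save('side','d5'); save('scene','s5')
# V-block top, endplate and valve, both cameras, in bed frame
for f,V,roi in (('d5',(285,130,400,250),(285,110,420,250)),('s5',(170,120,320,290),(190,100,330,290))):
    try: bed.fit(f,V,YAW,O)
    except Exception as e: print(e)
    body(f,roi,o['position'],o['tool_rot'],.0,.042)
```

```text
12.7833 [0.01389015 0.00136683 0.10093935] [ 0.72728725  0.43601775 -0.49596519] 0.04675910122880461 [ 0.14 -0.29  2.31 -0.08  0.67  1.74]
shift [-0.01, -0.001, 0.245] turn [0.002, -0.003, -0.001]
bed 13 lo [161.6 -28.3  -1.5] hi [164.9  24.3   1. ] mid [163.2  -2.   -0.3] zmed 0.1 slopes [-0.126 -0.007]
blocktop 503 lo [ 10.5 -54.2  31.2] hi [155.9  46.1  38.6] mid [83.2 -4.1 34.9] zmed 35.4 slopes [0.025 0.013]
endplate 173 lo [168.5 -55.7  26.3] hi [184.8  51.5  35. ] mid [176.6  -2.1  30.6] zmed 33.3 slopes [0.14  0.006]
vtop 254 lo [-49.8 -32.7  40.5] hi [-6.9 28.5 49.1] mid [-28.3  -2.1  44.8] zmed 45.5 slopes [-0.024  0.014]
griptop 72 lo [113.5  -9.2  77.4] hi [150.2   3.9  84.7] mid [131.8  -2.7  81.1] zmed 81.3 slopes [-0.028  0.353]
grip 309 lo [ 30.7 -17.6  51.1] hi [149.8   6.4 175.7] mid [ 90.2  -5.6 113.4] zmed 78.2 slopes [-0.948  0.821]
index -1 is out of bounds for axis 0 with size 0
d5 foot tool z 0.0895 473
  axis at foot [-0.003   0.0005] slopes [-0.045 -0.007] res 0.0011 229
bed 0
blocktop 1340 lo [  8.  -48.3  31.1] hi [152.5  55.9  39.8] mid [80.2  3.8 35.5] zmed 36.1 slopes [ 0.02  -0.003]
endplate 365 lo [166.8 -48.9  26.5] hi [182.3  56.5  37.1] mid [174.5   3.8  31.8] zmed 33.7 slopes [0.211 0.   ]
vtop 573 lo [-54.4 -25.8  41.5] hi [-9.5 34.9 50. ] mid [-32.    4.5  45.7] zmed 46.2 slopes [-0.005 -0.006]
griptop 122 lo [111.2  -2.3  78.1] hi [146.9  10.4  86.5] mid [129.    4.   82.3] zmed 82.9 slopes [ 0.003 -0.291]
grip 382 lo [30.3 -1.7 52.2] hi [146.1  67.5 479.8] mid [ 88.2  32.9 266. ] zmed 84.0 slopes [-1.296  4.651]
index -1 is out of bounds for axis 0 with size 0
s5 foot tool z 0.0891 260
  axis at foot [-0.0036  0.0033] slopes [-0.031  0.058] res 0.0007 122
```

Request:
servo_tool --commands '[[[-0.01,0,0.06],[0,0,0]],[[-0.01,0,0.12],[0,0,0]],[[-0.01,0,0.18],[0,0,0]],[[-0.01,0,0.22],[0,0,0]],[[-0.01,0,0.235],[0,0,0]],[[-0.01,0,0.235],[0,0,0]],[[-0.01,0,0.235],[0,0,0]]]'

```text
clock: 13.47
position: [0.5397, 0.0785, 0.1097]
tool_rot: [[0.897, 0.022, 0.441], [0.02, -1.0, 0.009], [0.442, 0.001, -0.897]]
contact_force: [-0.5, 0.3, -1.3]
grip_width: 0.0466
grasp_force: 31.1
```

Request:
servo_tool --commands '[[[0,0,0.005],[0,0,0]],[[0,0,0.01],[0,0,0]],[[0,0,0.01],[0,0,0]],[[0,0,0.01],[0,0,0]]]'

```text
clock: 13.8
position: [0.5402, 0.0785, 0.1073]
tool_rot: [[0.897, 0.022, 0.441], [0.021, -1.0, 0.009], [0.441, 0.001, -0.898]]
contact_force: [0.2, 1.0, -1.3]
grip_width: 0.0466
grasp_force: 31.1
```

```bash
cat >> h.py <<'E'
def st():
    o=r.observe(); B=bedR(YAW); print(round(o['clock'],2),'bed mm',(wb(o['position'])*1e3).round(1),'F bed',(B.T@o['contact_force']).round(1),'T',(B.T@o['ft_torque']).round(2),'w',round(o['grip_width'],4),round(o['grasp_force'],1),'rot',(Ro.from_matrix(toolR(YAW).T@o['tool_rot']).as_rotvec()*57.3).round(2))
E
python3 -c "
from h import *
st()"
```

```text
13.8 bed mm [10.6  2.1 51.9] F bed [-0.4  1.  -1.3] T [-0.03  0.34 -0.03] w 0.0466 31.1 rot [-0.04  0.16 -0.04]
```

Request:
servo_tool --commands '[[[-0.01,0.003,0.005],[0,0,0]],[[-0.025,0.003,0.009],[0,0,0]],[[-0.03,0.003,0.012],[0,0,0]],[[-0.03,0.003,0.012],[0,0,0]],[[-0.03,0.003,0.012],[0,0,0]]]'

```text
clock: 14.22
position: [0.5355, 0.0777, 0.1019]
tool_rot: [[0.898, 0.022, 0.44], [0.02, -1.0, 0.009], [0.44, 0.001, -0.898]]
contact_force: [0.6, -0.7, -2.2]
grip_width: 0.047
grasp_force: 31.1
```

Request:
servo_tool --commands '[[[0,0,0.003],[0,0,0]],[[0,0,0.005],[0,0,0]],[[0,0,0.006],[0,0,0]],[[0,0,0.006],[0,0,0]]]'

```text
clock: 14.55
position: [0.5371, 0.0778, 0.1021]
tool_rot: [[0.897, 0.022, 0.442], [0.02, -1.0, 0.009], [0.442, 0.001, -0.897]]
contact_force: [-3.4, -0.4, 4.9]
grip_width: 0.0464
grasp_force: 30.7
```

```bash
python3 -c "
from h import *
st()"
```

```text
14.55 bed mm [ 5.5  1.5 48.6] F bed [-0.9 -0.3  5.9] T [-0.09  0.34 -0.  ] w 0.0464 30.7 rot [-0.04  0.23 -0.04]
```

Request:
servo_tool --commands '[[[-0.005,0,-0.002],[0,0,0]],[[-0.012,0,-0.003],[0,0,0]],[[-0.018,0,-0.003],[0,0,0]],[[-0.018,0,-0.003],[0,0,0]],[[-0.018,0,-0.003],[0,0,0]]]'

```text
clock: 14.97
position: [0.5326, 0.0777, 0.0997]
tool_rot: [[0.898, 0.022, 0.44], [0.021, -1.0, 0.009], [0.44, 0.001, -0.898]]
contact_force: [0.5, 0.9, -0.6]
grip_width: 0.0466
grasp_force: 31.2
```

```bash
python3 -c "
from h import *
st()"
```

```text
14.97 bed mm [ 0.4  1.4 48.5] F bed [ 0.3  0.9 -0.8] T [-0.04  0.24 -0.  ] w 0.0466 31.2 rot [-0.05  0.12 -0.04]
```

Request:
servo_tool --commands '[[[-0.004,0,0],[0,0,0]],[[-0.008,0,0],[0,0,0]],[[-0.008,0,0],[0,0,0]],[[-0.008,0,0],[0,0,0]]]'

```text
clock: 15.3
position: [0.5312, 0.0777, 0.0992]
tool_rot: [[0.898, 0.022, 0.44], [0.021, -1.0, 0.009], [0.44, 0.001, -0.898]]
contact_force: [-0.3, -0.8, -0.6]
grip_width: 0.047
grasp_force: 31.1
```

```bash
python3 -c "
from h import *
st()"
```

```text
15.3 bed mm [-1.   1.4 48.6] F bed [-0.5 -0.8 -0.4] T [ 0.06  0.26 -0.  ] w 0.047 31.1 rot [-0.05  0.12 -0.05]
```

Request:
servo_tool --commands '[[[-0.004,0,0],[0,0,0]],[[-0.008,0,0],[0,0,0]],[[-0.008,0,0],[0,0,0]],[[-0.008,0,0],[0,0,0]]]'

```text
clock: 15.63
position: [0.5299, 0.0777, 0.0986]
tool_rot: [[0.898, 0.022, 0.44], [0.021, -1.0, 0.009], [0.44, 0.001, -0.898]]
contact_force: [1.2, -0.3, -1.1]
grip_width: 0.0468
grasp_force: 31.2
```

```bash
python3 -c "
from h import *
st()"
```

```text
15.63 bed mm [-2.5  1.5 48.6] F bed [ 0.6 -0.3 -1.5] T [0.05 0.19 0.03] w 0.0468 31.2 rot [-0.04  0.13 -0.04]
```

Request:
servo_tool --commands '[[[-0.004,0,0],[0,0,0]],[[-0.008,0,0],[0,0,0]],[[-0.008,0,0],[0,0,0]],[[-0.008,0,0],[0,0,0]]]'

```text
clock: 15.97
position: [0.5285, 0.0776, 0.098]
tool_rot: [[0.897, 0.022, 0.441], [0.02, -1.0, 0.009], [0.441, 0.001, -0.898]]
contact_force: [0.5, 0.4, -1.5]
grip_width: 0.0472
grasp_force: 31.2
```

```bash
python3 -c "
from h import *
st()"
```

```text
15.97 bed mm [-4.   1.5 48.7] F bed [-0.1  0.4 -1.6] T [ 0.1  0.2 -0. ] w 0.0472 31.2 rot [-0.04  0.15 -0.04]
```

Request:
servo_tool --commands '[[[-0.004,0,0],[0,0,0]],[[-0.008,0,0],[0,0,0]],[[-0.008,0,0],[0,0,0]],[[-0.008,0,0],[0,0,0]]]'

```text
clock: 16.3
position: [0.5272, 0.0776, 0.0974]
tool_rot: [[0.897, 0.022, 0.441], [0.02, -1.0, 0.009], [0.441, 0.001, -0.898]]
contact_force: [0.5, 1.2, -1.2]
grip_width: 0.0468
grasp_force: 31.2
```

```bash
python3 -c "
from held import *
st(); o=r.observe()
save('side','d6'); save('scene','s6'); save('wrist','w6b')
for f,roi in (('d6',(285,110,420,250)),('s6',(190,100,330,290))): 
    w,im=world(f); x0,y0,x1,y1=roi; b=wb_=((w[y0:y1,x0:x1].reshape(-1,3)-O)@bedR(YAW)); v=im[y0:y1,x0:x1].reshape(-1,3).max(1)
    k=(abs(b[:,1])<.05)&(abs(b[:,0])<.06)&(b[:,2]>.0)&(b[:,2]<.2); b=b[k];v=v[k]
    for lo in np.arange(.04,.12,.01):
        q=b[(b[:,2]>=lo)&(b[:,2]<lo+.01)&(b[:,0]>-.03)]
        if len(q)>3: print(f,int(lo*1e3),len(q),(np.percentile(q,2,axis=0)[:2]*1e3).round(1),(np.percentile(q,98,axis=0)[:2]*1e3).round(1))
    q=b[(abs(b[:,2]-.046)<.005)&(v<80)]; print('V',(np.percentile(q,[2,98],axis=0)*1e3).round(1).tolist())
"
```

```text
16.3 bed mm [-5.5  1.5 48.7] F bed [-0.1  1.2 -1.3] T [0.15 0.08 0.  ] w 0.0468 31.2 rot [-0.04  0.16 -0.04]
d6 40 163 [-29.5 -33.4] [19.1 26.7]
d6 50 45 [-15.4 -15.5] [13.8  2.6]
d6 60 50 [-14.4 -14. ] [13.9  7.1]
d6 70 10 [  0.7 -12.1] [11.2 -6. ]
d6 80 28 [-13.9 -32.4] [17.9 -3.4]
d6 90 54 [-18.5 -36.3] [18.6 -5.2]
d6 100 64 [-17.5 -37.1] [20.1 -4.1]
d6 110 50 [-14.  -35.9] [22.7 -1.3]
V [[-50.1, -34.0, 41.7], [-7.1, 27.3, 49.2]]
s6 40 212 [-29.8 -26.8] [59.7 34.9]
s6 50 11 [-24.   0.] [-13.8  24.6]
s6 80 7 [-20.2  11.1] [-15.   32.8]
s6 90 6 [-19.9  15.8] [-15.4  32.7]
s6 100 9 [-22.8  12.8] [-15.   33.2]
s6 110 15 [-27.6   1.5] [19.4 29.1]
V [[-54.6, -24.7, 42.2], [-9.1, 34.9, 49.9]]
```

Request:
servo_tool --commands '[[[-0.003,0,0],[0,0,0]],[[-0.006,0,0],[0,0,0]],[[-0.006,0,0],[0,0,0]],[[-0.006,0,0],[0,0,0]]]'

```text
clock: 16.78
position: [0.5262, 0.0776, 0.0969]
tool_rot: [[0.897, 0.022, 0.441], [0.02, -1.0, 0.009], [0.441, 0.001, -0.897]]
contact_force: [0.3, 0.9, 0.5]
grip_width: 0.0466
grasp_force: 31.2
```

```bash
python3 -c "
from h import *
st()"
```

```text
16.78 bed mm [-6.5  1.5 48.7] F bed [0.5 0.8 0.3] T [0.2  0.09 0.03] w 0.0466 31.2 rot [-0.04  0.17 -0.04]
```

```bash
python3 -c "
from h import *
st(); o=r.observe()
save('side','d7')
T={'d5':13.9,'d6':-5.5,'d7':wb(o['position'])[0]*1e3}; Z={'d5':100.9,'d6':48.7,'d7':48.7}
for f in T:
    w,im=world(f); b=((w[100:260,280:420].reshape(-1,3)-O)@bedR(YAW))*1e3
    b=b-[T[f],0,Z[f]-48.]   # relative to TCP, heights as if foot at 0
    for lo in (52,57,62,67,85,91,97,103):
        q=b[(b[:,2]>=lo)&(b[:,2]<lo+6)&(abs(b[:,0])<28)&(b[:,1]<5)&(b[:,1]>-26)]
        if len(q)>3: print(f,lo,len(q),(np.percentile(q,[3,97],axis=0)[:,0]).round(1),'mid',np.percentile(q,[3,97],axis=0)[:,0].mean().round(1))
"
```

```text
16.78 bed mm [-6.5  1.5 48.7] F bed [0.5 0.8 0.3] T [0.2  0.09 0.03] w 0.0466 31.2 rot [-0.04  0.17 -0.04]
d5 52 28 [-13.4  16.2] mid 1.4
d5 57 37 [-12.5  15.2] mid 1.4
d5 62 29 [-12.1  13. ] mid 0.5
d5 67 14 [-11.6  12.5] mid 0.5
d5 85 14 [-13.3  22.5] mid 4.6
d5 91 16 [-14.8  23.9] mid 4.6
d5 97 16 [-16.6  23.5] mid 3.4
d5 103 19 [-16.1  25.5] mid 4.7
d6 52 27 [-10.   19.4] mid 4.7
d6 57 35 [-8.8 18.4] mid 4.8
d6 62 25 [-9.1 16.3] mid 3.6
d6 67 9 [ 2.6 16. ] mid 9.3
d6 85 10 [12.2 23.6] mid 17.9
d6 91 16 [-13.7  24.1] mid 5.2
d6 97 13 [-4.9 24.8] mid 9.9
d6 103 16 [-1.8 26.3] mid 12.3
d7 52 27 [-7.7 20.3] mid 6.3
d7 57 42 [-7.9 20.4] mid 6.2
d7 62 25 [-7.3 16.9] mid 4.8
d7 67 9 [ 6.5 16.9] mid 11.7
d7 85 13 [12.  23.9] mid 17.9
d7 91 14 [12.  25.5] mid 18.7
d7 97 13 [-4.5 24. ] mid 9.8
d7 103 16 [-1.2 26.1] mid 12.4
```

The forces stayed low because the valve is pivoting about 6° in the pads while its body rests on the V. I'll bring it upright by turning the tool about the grip point.

Request:
servo_tool --commands '[[[0,0,-0.003],[0,-0.02,0]],[[-0.001,0,-0.003],[0,-0.05,0]],[[-0.003,0,-0.003],[0,-0.09,0]],[[-0.005,0,-0.003],[0,-0.127,0]],[[-0.005,0,-0.003],[0,-0.127,0]],[[-0.005,0,-0.003],[0,-0.127,0]]]'

```text
clock: 17.33
position: [0.5255, 0.0775, 0.0972]
tool_rot: [[0.937, 0.022, 0.349], [0.021, -1.0, 0.007], [0.349, 0.001, -0.937]]
contact_force: [-0.9, 0.8, 2.6]
grip_width: 0.0468
grasp_force: 30.5
```

```bash
cat > sl.py <<'E'
from h import *
def sl(f):
    st(); save('side',f)
    for g in ('d5',f):
        w,im=world(g); b=((w[100:260,280:420].reshape(-1,3)-O)@bedR(YAW))*1e3
        if g=='d5': b=b-[13.9-1.4,0,52.9]
        m=[]
        for lo in (50,53,56,59,62,65,68):
            q=b[(b[:,2]>=lo)&(b[:,2]<lo+3)&(abs(b[:,0])<28)&(b[:,1]<5)&(b[:,1]>-26)]
            if len(q)>5: x=np.percentile(q,[4,96],axis=0)[:,0]; m.append([lo,len(q),*x.round(1),x.mean().round(1)])
        print(g,m)
E
python3 -c "
from sl import *
sl('d8')"
```

```text
17.33 bed mm [-7.1  1.4 49.3] F bed [0.4 0.8 2.7] T [0.14 0.07 0.05] w 0.0468 30.5 rot [-0.05 -5.55 -0.02]
d5 [[50, 14, np.float64(-9.5), np.float64(11.5), np.float64(1.0)], [53, 16, np.float64(-10.3), np.float64(16.7), np.float64(3.2)], [56, 16, np.float64(-11.1), np.float64(17.9), np.float64(3.4)], [59, 21, np.float64(-9.4), np.float64(15.2), np.float64(2.9)], [62, 19, np.float64(-10.3), np.float64(14.5), np.float64(2.1)], [65, 10, np.float64(-8.1), np.float64(11.8), np.float64(1.8)], [68, 6, np.float64(-6.8), np.float64(13.7), np.float64(3.5)]]
d8 [[50, 13, np.float64(-9.4), np.float64(14.1), np.float64(2.4)], [53, 15, np.float64(-11.7), np.float64(14.3), np.float64(1.3)], [56, 13, np.float64(-13.1), np.float64(15.7), np.float64(1.3)], [59, 25, np.float64(-10.1), np.float64(16.3), np.float64(3.1)], [62, 10, np.float64(-7.5), np.float64(12.5), np.float64(2.5)], [65, 10, np.float64(-11.5), np.float64(10.0), np.float64(-0.7)], [68, 7, np.float64(-2.4), np.float64(13.7), np.float64(5.7)]]
```

Request:
servo_tool --commands '[[[0,0,0.002],[0,0,0]],[[-0.002,0,0.004],[0,0,0]],[[-0.002,0,0.004],[0,0,0]],[[-0.002,0,0.004],[0,0,0]]]' --grip_force 20

```text
clock: 17.72
position: [0.5247, 0.0775, 0.0966]
tool_rot: [[0.936, 0.022, 0.35], [0.021, -1.0, 0.007], [0.35, 0.001, -0.937]]
contact_force: [-3.1, -0.2, 5.9]
grip_width: 0.0467
grasp_force: 30.2
```

```bash
python3 -c "
from h import *
st()"
```

```text
17.72 bed mm [-8.   1.5 49.1] F bed [-0.2 -0.2  6.7] T [0.1  0.15 0.02] w 0.0467 30.2 rot [-0.05 -5.51 -0.05]
```

Request:
servo_tool --commands '[[[0,0,-0.002],[0,0,0]],[[0,0,-0.003],[0,0,0]],[[0,0,-0.003],[0,0,0]],[[0,0,-0.003],[0,0,0]]]' --fingers 0.6

```text
clock: 18.05
position: [0.524, 0.0774, 0.096]
tool_rot: [[0.937, 0.022, 0.348], [0.021, -1.0, 0.007], [0.348, 0.001, -0.937]]
contact_force: [-0.5, -0.8, 0.4]
grip_width: 0.0511
grasp_force: 0.0
```

```bash
python3 -c "
from sl import *
sl('d9')"
```

```text
18.05 bed mm [-8.9  1.3 48.8] F bed [-0.3 -0.8  0.6] T [ 0.    0.21 -0.03] w 0.0511 0.0 rot [-0.06 -5.62 -0.04]
d5 [[50, 14, np.float64(-9.5), np.float64(11.5), np.float64(1.0)], [53, 16, np.float64(-10.3), np.float64(16.7), np.float64(3.2)], [56, 16, np.float64(-11.1), np.float64(17.9), np.float64(3.4)], [59, 21, np.float64(-9.4), np.float64(15.2), np.float64(2.9)], [62, 19, np.float64(-10.3), np.float64(14.5), np.float64(2.1)], [65, 10, np.float64(-8.1), np.float64(11.8), np.float64(1.8)], [68, 6, np.float64(-6.8), np.float64(13.7), np.float64(3.5)]]
d9 [[50, 12, np.float64(-13.4), np.float64(13.9), np.float64(0.2)], [53, 11, np.float64(-11.5), np.float64(12.7), np.float64(0.6)], [56, 17, np.float64(-12.1), np.float64(14.0), np.float64(0.9)], [59, 19, np.float64(-14.3), np.float64(11.9), np.float64(-1.2)], [62, 15, np.float64(-12.7), np.float64(7.7), np.float64(-2.5)], [65, 9, np.float64(-14.6), np.float64(7.4), np.float64(-3.6)]]
```

```bash
python3 -c "
from h import *
save('scene','s9'); save('wrist','w9'); save('side','d9b'); st()
for f in('d9b','s9','w9'):
    w,im=world(f); b=((w.reshape(-1,3)-O)@bedR(YAW))*1e3
    k=(abs(b[:,0])<50)&(abs(b[:,1])<24)&(b[:,2]>20)&(b[:,2]<135); b=b[k]
    for lo in range(40,135,6):
        q=b[(b[:,2]>=lo)&(b[:,2]<lo+6)]
        if lo<52: q=q[q[:,0]>-2]
        if len(q)>5: print(f,lo,len(q),np.percentile(q,[3,97],axis=0)[:,:2].round(1).tolist())
"
```

```text
18.25 bed mm [-8.5  1.4 48.9] F bed [-0.4 -0.5  0.1] T [-0.05  0.16 -0.02] w 0.0512 0.0 rot [-0.05 -5.6  -0.04]
d9b 40 25 [[-0.6, -16.3], [20.9, -0.0]]
d9b 46 23 [[-1.2, -17.0], [15.6, 2.9]]
d9b 52 26 [[-14.5, -14.7], [13.9, -1.1]]
d9b 58 40 [[-14.3, -14.8], [12.7, 5.0]]
d9b 64 16 [[-14.3, -13.9], [10.5, -4.1]]
d9b 82 6 [[-13.6, -16.9], [13.3, -9.4]]
d9b 88 13 [[-18.4, -15.5], [17.5, -5.3]]
d9b 94 12 [[-18.1, -16.3], [19.3, -4.6]]
d9b 100 18 [[-22.2, -20.2], [19.6, -1.8]]
d9b 106 16 [[-24.4, -20.9], [18.2, -5.4]]
d9b 112 15 [[-25.8, -16.6], [21.4, -1.2]]
d9b 118 43 [[-24.9, -20.4], [21.4, 9.6]]
d9b 124 19 [[-22.6, -11.5], [19.0, 7.0]]
s9 52 10 [[-41.0, -18.8], [-13.2, 13.9]]
s9 58 8 [[-17.5, 4.2], [-10.2, 14.0]]
s9 100 6 [[-23.0, 13.4], [-14.8, 20.7]]
s9 112 7 [[-27.9, 5.7], [-16.2, 22.9]]
s9 118 80 [[-27.7, -16.6], [-11.0, 22.5]]
s9 124 62 [[-26.2, -13.0], [-12.3, 20.0]]
w9 40 259 [[7.4, -13.5], [21.2, 13.7]]
w9 46 350 [[0.6, -15.7], [16.7, 14.7]]
w9 52 162 [[5.2, -11.7], [15.1, 14.4]]
w9 58 428 [[3.9, -12.6], [14.4, 13.9]]
w9 64 124 [[4.1, -11.0], [11.0, 14.3]]
w9 70 27 [[9.6, -11.1], [11.0, -7.8]]
w9 82 74 [[7.7, -14.2], [17.9, 17.0]]
w9 88 232 [[10.1, -15.1], [18.5, 15.2]]
w9 94 258 [[10.6, -16.2], [19.3, 14.9]]
w9 100 280 [[11.0, -17.2], [20.2, 15.8]]
w9 106 345 [[11.4, -18.1], [21.1, 16.7]]
w9 112 425 [[10.7, -19.5], [21.9, 18.2]]
w9 118 3874 [[-17.8, -21.2], [21.8, 21.4]]
w9 124 4563 [[-15.4, -20.2], [19.5, 20.5]]
```

```bash
cat > top.py <<'E'
from h import *
def top(f):
    w,im=world(f); b=((w.reshape(-1,3)-O)@bedR(YAW))*1e3
    b=b[(abs(b[:,0])<35)&(abs(b[:,1])<21)&(b[:,2]>116)&(b[:,2]<132)]
    c=np.median(b,0); b=b[np.hypot(b[:,0]-c[0],b[:,1]-c[1])<17]
    for _ in range(5):
        A=np.c_[b[:,:2],np.ones(len(b))]; s=np.linalg.lstsq(A,b[:,2],rcond=None)[0]; e=b[:,2]-A@s; b=b[abs(e)<1.5]
    print(f,len(b),'top plane tilt deg (lean +x,+y):',(-np.degrees(s[:2])).round(2),'z at 0',s[2].round(1))
def bedp(f):
    w,im=world(f); b=((w.reshape(-1,3)-O)@bedR(YAW))*1e3
    for n,m in (('jawtop',(abs(b[:,2]-36)<4)&(b[:,0]>85)&(b[:,0]<155)&(abs(b[:,1])<45)&(abs(b[:,1])>15)),):
        q=b[m]; A=np.c_[q[:,:2],np.ones(len(q))]; s=np.linalg.lstsq(A,q[:,2],rcond=None)[0]; print(n,len(q),(-np.degrees(s[:2])).round(2))
E
python3 -c "
from top import *
for f in('w9','d9b','s9'): top(f); bedp(f)"
```

```text
w9 4280 top plane tilt deg (lean +x,+y): [-3.01  0.25] z at 0 124.0
jawtop 7617 [0.49 0.13]
d9b 18 top plane tilt deg (lean +x,+y): [ 9.   -6.83] z at 0 126.0
jawtop 275 [-0.54  0.05]
s9 74 top plane tilt deg (lean +x,+y): [-1.76  1.52] z at 0 124.4
jawtop 725 [ 0.07 -0.05]
```

Request:
servo_tool --commands '[[[0,0,0],[0,0,0]],[[0,0,0],[0,0,0]],[[0,0,0],[0,0,0]],[[0,0,0],[0,0,0]],[[0,0,-0.003],[0,-0.02,0]],[[0,0,-0.003],[0,-0.04,0]],[[0,0,-0.003],[0,-0.07,0]],[[0,0,-0.003],[0,-0.07,0]],[[0,0,-0.003],[0,-0.07,0]]]' --fingers 0.2 --grip_force 25

```text
clock: 19.0
position: [0.5249, 0.0776, 0.0972]
tool_rot: [[0.955, 0.022, 0.297], [0.021, -1.0, 0.006], [0.297, 0.001, -0.955]]
contact_force: [-1.7, 1.7, 1.5]
grip_width: 0.0469
grasp_force: 25.5
```

```bash
python3 -c "
from top import *
st(); save('wrist','w10'); save('side','d10'); top('w10'); bedp('w10')
w,im=world('w10'); b=((w.reshape(-1,3)-O)@bedR(YAW))*1e3; b=b[(abs(b[:,1])<12)&(b[:,0]<40)&(b[:,0]>0)]
for lo in (40,46,52,88,100,112,118): q=b[(b[:,2]>=lo)&(b[:,2]<lo+6)]; print(lo,len(q),np.percentile(q[:,0],97).round(1) if len(q) else '')
"
```

```text
19.0 bed mm [-7.6  1.5 49.6] F bed [-0.8  1.7  2.1] T [0.02 0.24 0.05] w 0.0469 25.5 rot [-0.05 -8.73 -0.03]
w10 4216 top plane tilt deg (lean +x,+y): [-0.33  0.88] z at 0 123.9
jawtop 7854 [0.4  0.09]
40 237 22.2
46 227 17.4
52 150 16.7
88 189 22.1
100 219 24.3
112 343 26.8
118 2296 26.6
```

Request:
servo_tool --commands '[[[-0.003,0,0.001],[0,0,0]],[[-0.005,0,0.002],[0,0,0]],[[-0.005,0,0.002],[0,0,0]],[[-0.005,0,0.002],[0,0,0]]]'

```text
clock: 19.43
position: [0.5234, 0.0775, 0.0964]
tool_rot: [[0.955, 0.022, 0.297], [0.022, -1.0, 0.006], [0.297, 0.001, -0.955]]
contact_force: [-0.6, -0.4, 1.2]
grip_width: 0.0469
grasp_force: 25.5
```

```bash
python3 -c "
from top import *
st(); save('wrist','w11'); top('w11')
w,im=world('w11'); b=((w.reshape(-1,3)-O)@bedR(YAW))*1e3; b=b[(abs(b[:,1])<12)&(b[:,0]<40)&(b[:,0]>0)]
for lo in (40,46,52,88,100,112,118): q=b[(b[:,2]>=lo)&(b[:,2]<lo+6)]; print(lo,len(q),np.percentile(q[:,0],97).round(1) if len(q) else '')
"
```

```text
19.43 bed mm [-9.4  1.4 49.5] F bed [ 0.  -0.4  1.4] T [ 0.02  0.15 -0.02] w 0.0469 25.5 rot [-0.05 -8.72 -0.04]
w11 4182 top plane tilt deg (lean +x,+y): [-1.15  0.81] z at 0 123.7
40 251 21.7
46 233 16.7
52 152 16.1
88 193 20.8
100 228 22.8
112 342 25.1
118 2231 24.9
```

Request:
servo_tool --commands '[[[0,0,0],[0,0,0]],[[0,0,0],[0,0,0]],[[0,0,0],[0,0,0]],[[0,0,0],[0,0,0]]]' --fingers 0.7

```text
clock: 19.82
position: [0.5235, 0.0775, 0.0963]
tool_rot: [[0.955, 0.022, 0.297], [0.022, -1.0, 0.006], [0.297, 0.001, -0.955]]
contact_force: [-0.6, 0.3, -0.8]
grip_width: 0.0597
grasp_force: 0.0
```

```bash
cat >> top.py <<'E'
def look(f):
    st(); save('wrist',f); top(f)
    w,im=world(f); b=((w.reshape(-1,3)-O)@bedR(YAW))*1e3; b=b[(abs(b[:,1])<12)&(b[:,0]<40)&(b[:,0]>0)]
    print([(lo,round(np.percentile(q[:,0],97),1)) for lo in (40,46,52,88,100,112,118) if len(q:=b[(b[:,2]>=lo)&(b[:,2]<lo+6)])])
E
python3 -c "
from top import *
look('w12')
"
```

```text
19.82 bed mm [-9.3  1.4 49.4] F bed [-0.9  0.3 -0.5] T [0.04 0.18 0.05] w 0.0597 0.0 rot [-0.05 -8.73 -0.04]
w12 3768 top plane tilt deg (lean +x,+y): [-1.09  0.19] z at 0 123.8
[(40, np.float64(21.2)), (46, np.float64(16.2)), (52, np.float64(15.3)), (88, np.float64(19.2)), (100, np.float64(21.0)), (112, np.float64(23.1)), (118, np.float64(23.1))]
```

Request:
servo_tool --commands '[[[0,0,0],[0,0,0]],[[0,0,-0.03],[0,0,0]],[[0,0,-0.1],[0,0,0]],[[0,0,-0.2],[0,0,0]],[[0,0,-0.35],[0,0,0]],[[0,0,-0.5],[0,0,0]],[[0,0,-0.6],[0,0,0]],[[0,0,-0.6],[0,0,0]],[[0,0,-0.6],[0,0,0]]]' --fingers 1

```text
clock: 20.62
position: [0.4889, 0.077, 0.2133]
tool_rot: [[0.953, 0.022, 0.301], [0.022, -1.0, 0.006], [0.301, 0.001, -0.954]]
contact_force: [-0.2, 0.3, 0.1]
grip_width: 0.0858
grasp_force: 0.0
```

```bash
python3 -c "
from top import *
look('w13'); bedp('w13')
w,im=world('w13'); b=((w.reshape(-1,3)-O)@bedR(YAW))*1e3
q=b[(b[:,2]>116)&(b[:,2]<129)&(np.hypot(b[:,0],b[:,1])<40)]; print('cap mid',((q.min(0)+q.max(0))/2).round(1),(q.max(0)-q.min(0)).round(1))
g=b[(b[:,2]>74)&(b[:,2]<88)&(b[:,0]>100)&(b[:,0]<170)&(abs(b[:,1])<20)]; print('grip',np.percentile(g,[2,98],axis=0).round(1).tolist())
q=b[(abs(b[:,2]-46)<4)&(b[:,0]<-10)&(b[:,0]>-70)&(abs(b[:,1])<40)]; print('V',np.percentile(q,[2,98],axis=0).round(1).tolist())
rel(bw([.1335,.0013,.15]),toolR(YAW))
"
```

```text
20.62 bed mm [ 10.9   1.7 169.7] F bed [-0.2  0.3  0.2] T [ 0.01  0.14 -0.01] w 0.0858 0.0 rot [-0.02 -8.48 -0.03]
w13 1092 top plane tilt deg (lean +x,+y): [-1.83 -0.13] z at 0 123.8
[(40, np.float64(21.2)), (46, np.float64(16.2)), (52, np.float64(15.2)), (88, np.float64(19.1)), (100, np.float64(21.1)), (112, np.float64(23.0)), (118, np.float64(22.8))]
jawtop 4851 [0.03 0.07]
cap mid [ -1.3  -0.2 121.4] [49.5 49.2 10.6]
grip [[113.2, -7.8, 77.5], [149.3, 7.5, 85.7]]
V [[-28.7, -32.6, 44.6], [-10.1, 31.9, 47.8]]
shift [0.629, 0.002, -0.003] turn [0.001, 0.193, 0.001]
```

Request:
servo_tool --commands '[[[0.2,0,-0.02],[0,0.05,0]],[[0.4,0,-0.02],[0,0.1,0]],[[0.6,0,0],[0,0.19,0]],[[0.622,0,0],[0,0.193,0]],[[0.622,0,0],[0,0.193,0]],[[0.622,0,0],[0,0.193,0]]]'

```text
clock: 21.17
position: [0.605, 0.0793, 0.245]
tool_rot: [[0.901, 0.022, 0.433], [0.021, -1.0, 0.008], [0.433, 0.001, -0.902]]
contact_force: [-0.4, 0.7, 0.1]
grip_width: 0.0855
grasp_force: 0.0
```

```bash
python3 -c "
from top import *
st(); save('wrist','w14')
w,im=world('w14'); b=((w.reshape(-1,3)-O)@bedR(YAW))*1e3
g=b[(b[:,2]>74)&(b[:,2]<88)&(b[:,0]>100)&(b[:,0]<170)&(abs(b[:,1])<20)]; print('grip',np.percentile(g,[2,98],axis=0).round(1).tolist())
rel(bw([.1325,.001,.02]),toolR(YAW))
"
```

```text
21.17 bed mm [129.2   1.4 147.3] F bed [-0.3  0.8  0.2] T [0.02 0.2  0.03] w 0.0855 0.0 rot [-0.07 -0.36 -0.04]
grip [[114.7, -8.2, 75.0], [150.9, 7.2, 85.5]]
shift [0.02, 0.002, 0.638] turn [0.001, 0.007, 0.001]
```

Request:
servo_tool --commands '[[[0.02,0.003,0.12],[0,0.007,0]],[[0.02,0.003,0.26],[0,0.007,0]],[[0.02,0.003,0.4],[0,0.007,0]],[[0.02,0.003,0.52],[0,0.007,0]],[[0.02,0.003,0.61],[0,0.007,0]],[[0.02,0.003,0.635],[0,0.007,0]],[[0.02,0.003,0.635],[0,0.007,0]],[[0.02,0.003,0.635],[0,0.007,0]]]'

```text
clock: 21.88
position: [0.6652, 0.0801, 0.1356]
tool_rot: [[0.897, 0.022, 0.442], [0.021, -1.0, 0.009], [0.442, 0.001, -0.897]]
contact_force: [0.5, 1.0, 0.6]
grip_width: 0.0854
grasp_force: 0.0
```

Request:
servo_tool --commands '[[[0,0,0],[0,0,0]],[[0,0,0],[0,0,0]],[[0,0,0],[0,0,0]],[[0,0,0],[0,0,0]],[[0,0,0],[0,0,0]],[[0,0,0],[0,0,0]],[[0,0,0],[0,0,0]],[[0,0,0],[0,0,0]],[[0,0,0],[0,0,0]]]' --fingers 0.1 --grip_force 35

```text
clock: 22.63
position: [0.6659, 0.08, 0.1361]
tool_rot: [[0.896, 0.022, 0.443], [0.02, -1.0, 0.009], [0.443, 0.001, -0.897]]
contact_force: [-4.5, -2.2, 5.1]
grip_width: 0.0155
grasp_force: 36.9
```

```bash
cat > gap.py <<'E'
from h import *
def gap(f):
    "jaw block / grip / pad positions along bed x, mm, seen by the wrist, side and scene"
    for n in('wrist','side','scene'):
        g=f+n; save(n,g); w,im=world(g); b=((w.reshape(-1,3)-O)@bedR(YAW))*1e3; v=im.reshape(-1,3).max(1)
        m=(abs(b[:,2]-36)<3.5)&(v>90)&(b[:,0]>5)&(b[:,0]<170)&(abs(abs(b[:,1])-28)<12)
        p=(b[:,2]>37)&(b[:,2]<49)&(v<80)&(abs(b[:,1])<16)&(b[:,0]>12)&(b[:,0]<90)
        print(n,'block',m.sum(),np.percentile(b[m][:,0],[2,98]).round(1) if m.sum()>9 else '','pad',p.sum(),np.percentile(b[p][:,0],[3,97]).round(1) if p.sum()>9 else '')
E
python3 -c "
from gap import *
st(); gap('g1')
"
```

```text
22.63 bed mm [136.2   0.8  22.7] F bed [-1.9 -2.1  6.6] T [-0.13  0.48 -0.  ] w 0.0155 36.9 rot [-0.06  0.3  -0.04]
wrist block 3953 [113.6 157.2] pad 187 [68.7 71. ]
side block 120 [ 83.5 156.5] pad 26 [62.6 69.6]
scene block 336 [ 81.2 153. ] pad 70 [59.4 87.4]
```

Request:
servo_tool --commands '[[[-0.02,0,0],[0,0,0]],[[-0.045,0,0],[0,0,0]],[[-0.07,0,0],[0,0,0]],[[-0.095,0,0],[0,0,0]],[[-0.12,0,0],[0,0,0]],[[-0.145,0,0],[0,0,0]],[[-0.17,0,0],[0,0,0]],[[-0.19,0,0],[0,0,0]],[[-0.2,0,0],[0,0,0]],[[-0.2,0,0],[0,0,0]],[[-0.2,0,0],[0,0,0]]]'

```text
clock: 23.7
position: [0.6298, 0.0792, 0.1185]
tool_rot: [[0.896, 0.022, 0.443], [0.02, -1.0, 0.009], [0.444, 0.001, -0.896]]
contact_force: [-1.1, -1.4, 6.4]
grip_width: 0.0154
grasp_force: 37.2
```

```bash
python3 -c "
from gap import *
st(); gap('g2')
from top import *
look('w15')
"
```

```text
23.7 bed mm [96.1  0.8 22.7] F bed [ 1.8 -1.4  6.2] T [-0.31 -0.06 -0.03] w 0.0154 37.2 rot [-0.05  0.33 -0.04]
wrist block 3875 [ 74.2 117.1] pad 187 [28.6 44.7]
side block 121 [ 39.  116.4] pad 83 [22.9 88.3]
scene block 340 [ 40.4 168.8] pad 177 [19.8 86.3]
23.85 bed mm [96.1  0.8 22.7] F bed [ 2.5 -3.   7.7] T [-0.39 -0.05 -0.04] w 0.0152 37.2 rot [-0.05  0.33 -0.05]
w15 0 top plane tilt deg (lean +x,+y): [-0. -0.] z at 0 0.0
[(40, np.float64(30.4))]
  return _methods._mean(a, axis=axis, dtype=dtype,
  ret = um.true_divide(
```

Request:
servo_tool --commands '[[[-0.005,0,0],[0,0,0]],[[-0.01,0,0],[0,0,0]],[[-0.01,0,0],[0,0,0]]]'

```text
clock: 24.15
position: [0.6287, 0.0792, 0.1179]
tool_rot: [[0.895, 0.022, 0.445], [0.02, -1.0, 0.009], [0.445, 0.001, -0.896]]
contact_force: [1.0, -3.1, 5.8]
grip_width: 0.0156
grasp_force: 37.0
```

Request:
servo_tool --commands '[[[-0.005,0,0],[0,0,0]],[[-0.01,0,0],[0,0,0]],[[-0.01,0,0],[0,0,0]]]'

```text
clock: 24.4
position: [0.6269, 0.0791, 0.1171]
tool_rot: [[0.895, 0.022, 0.445], [0.02, -1.0, 0.009], [0.445, 0.001, -0.896]]
contact_force: [0.2, -2.4, 6.9]
grip_width: 0.0157
grasp_force: 37.0
```

Request:
servo_tool --commands '[[[-0.005,0,0],[0,0,0]],[[-0.01,0,0],[0,0,0]],[[-0.01,0,0],[0,0,0]]]'

```text
clock: 24.65
position: [0.6255, 0.0791, 0.1165]
tool_rot: [[0.895, 0.022, 0.445], [0.02, -1.0, 0.009], [0.445, 0.001, -0.895]]
contact_force: [2.6, -3.0, 5.2]
grip_width: 0.0154
grasp_force: 36.8
```

```bash
cat >> gap.py <<'E'
def valve(f):
    "valve slices from the side view"
    w,im=world(f); b=((w.reshape(-1,3)-O)@bedR(YAW))*1e3; b=b[(abs(b[:,0])<32)&(b[:,1]<24)&(b[:,1]>-26)]
    print([(lo,(x:=np.percentile(q[:,0],[3,97]).round(1)).tolist(),x.mean().round(1)) for lo in(52,58,64,88,96,104,112) if len(q:=b[(b[:,2]>=lo)&(b[:,2]<lo+7)])>4])
E
python3 -c "
from gap import *
st(); gap('g3'); valve('g2side'); valve('g3side')
"
```

```text
24.65 bed mm [91.3  0.8 22.7] F bed [ 4.6 -3.   3.6] T [-0.31 -0.36 -0.04] w 0.0154 36.8 rot [-0.05  0.45 -0.04]
wrist block 3864 [ 69.1 112.2] pad 192 [23.9 38.3]
side block 122 [ 37.1 111.8] pad 90 [18.5 88.6]
scene block 335 [ 39.4 169.1] pad 169 [16.  82.4]
[(52, [-14.2, 13.6], np.float64(-0.3)), (58, [-14.2, 12.8], np.float64(-0.7)), (64, [-14.3, 10.6], np.float64(-1.9)), (88, [-17.9, 17.8], np.float64(-0.0)), (96, [-18.8, 19.7], np.float64(0.4)), (104, [-20.1, 20.2], np.float64(0.0)), (112, [-21.9, 21.8], np.float64(-0.0))]
[(52, [-14.5, 13.8], np.float64(-0.3)), (58, [-14.2, 12.6], np.float64(-0.8)), (64, [-14.1, 11.0], np.float64(-1.5)), (88, [-16.5, 17.0], np.float64(0.2)), (96, [-19.1, 19.9], np.float64(0.4)), (104, [-18.4, 21.2], np.float64(1.4)), (112, [-22.4, 21.6], np.float64(-0.4))]
```

Request:
servo_tool --commands '[[[-0.005,0,0],[0,0,0]],[[-0.01,0,0],[0,0,0]],[[-0.0125,0,0],[0,0,0]],[[-0.0125,0,0],[0,0,0]]]'

```text
clock: 25.13
position: [0.6239, 0.0791, 0.1157]
tool_rot: [[0.895, 0.022, 0.446], [0.021, -1.0, 0.009], [0.446, 0.001, -0.895]]
contact_force: [4.8, -2.5, 4.5]
grip_width: 0.0154
grasp_force: 36.4
```

```bash
cat > pad.py <<'E'
from gap import *
def pad(f):
    w,im=world(f); b=((w.reshape(-1,3)-O)@bedR(YAW))*1e3; v=im.reshape(-1,3).max(1)
    k=(abs(b[:,1])<15)&(b[:,0]>5)&(b[:,0]<60)&(b[:,2]>5)&(b[:,2]<50)
    # profile along x: median height in 1.5 mm bins
    print(f,[(int(x),round(float(np.median(q)),0)) for x in np.arange(14,48,1.5) if len(q:=b[k&(b[:,0]>=x)&(b[:,0]<x+1.5)][:,2])>4])
E
python3 -c "
from pad import *
st(); gap('g4'); valve('g4side')
for g in('g1','g2','g3','g4'): pad(g+'wrist')
"
```

```text
25.13 bed mm [89.5  0.8 22.7] F bed [ 6.2 -2.6  2. ] T [-0.47 -0.52 -0.03] w 0.0154 36.4 rot [-0.04  0.52 -0.05]
wrist block 3844 [ 67.7 110.3] pad 281 [23.8 29.9]
side block 119 [ 13.9 109.3] pad 92 [18.6 88.2]
scene block 340 [ 34.5 168.5] pad 160 [16.1 80.3]
[(52, [-15.6, 13.9], np.float64(-0.8)), (58, [-14.4, 12.7], np.float64(-0.9)), (64, [-14.1, 11.0], np.float64(-1.5)), (88, [-17.9, 18.3], np.float64(0.2)), (96, [-20.4, 19.6], np.float64(-0.4)), (104, [-17.7, 21.4], np.float64(1.8)), (112, [-22.2, 21.6], np.float64(-0.3))]
g1wrist []
g2wrist [(27, 35.0), (29, 36.0), (30, 34.0), (32, 34.0), (33, 34.0), (36, 36.0), (38, 36.0), (39, 36.0), (41, 36.0), (42, 37.0), (44, 37.0)]
g3wrist [(23, 35.0), (24, 36.0), (26, 34.0), (27, 34.0), (29, 34.0), (30, 36.0), (32, 36.0), (33, 36.0), (35, 36.0), (36, 36.0), (38, 37.0), (39, 37.0)]
g4wrist [(23, 37.0), (24, 37.0), (26, 34.0), (27, 34.0), (29, 36.0), (30, 36.0), (32, 35.0), (33, 36.0), (35, 36.0), (36, 37.0), (38, 37.0), (41, 37.0)]
```

Request:
servo_tool --commands '[[[-0.005,0,0],[0,0,0]],[[-0.01,0,0],[0,0,0]],[[-0.015,0,0],[0,0,0]],[[-0.015,0,0],[0,0,0]]]'

```text
clock: 25.62
position: [0.6218, 0.079, 0.1146]
tool_rot: [[0.894, 0.022, 0.447], [0.021, -1.0, 0.009], [0.447, 0.001, -0.894]]
contact_force: [6.6, -3.3, 3.4]
grip_width: 0.0152
grasp_force: 36.2
```

```bash
python3 -c "
from pad import *
st(); gap('g5'); valve('g5side')
"
```

```text
25.62 bed mm [87.1  0.8 22.8] F bed [ 7.4 -3.5  0.2] T [-0.46 -0.69  0.  ] w 0.0152 36.2 rot [-0.04  0.58 -0.05]
wrist block 3853 [ 64.9 108. ] pad 423 [23.7 35.2]
side block 124 [ 34.5 107.5] pad 101 [18.4 87.4]
scene block 329 [ 34.5 168.9] pad 160 [16.1 79.3]
[(52, [-15.5, 13.6], np.float64(-1.0)), (58, [-14.3, 12.7], np.float64(-0.8)), (64, [-14.1, 11.0], np.float64(-1.5)), (88, [-17.9, 19.0], np.float64(0.6)), (96, [-19.1, 19.6], np.float64(0.2)), (104, [-18.6, 21.6], np.float64(1.5)), (112, [-19.9, 21.9], np.float64(1.0))]
```

Request:
servo_tool --commands '[[[-0.003,0,0],[0,0,0]],[[-0.0045,0,0],[0,0,0]],[[-0.0045,0,0],[0,0,0]]]'

```text
clock: 26.02
position: [0.6213, 0.079, 0.1144]
tool_rot: [[0.894, 0.022, 0.448], [0.02, -1.0, 0.009], [0.448, 0.001, -0.894]]
contact_force: [7.3, -3.6, 2.8]
grip_width: 0.0153
grasp_force: 36.0
```

Request:
servo_tool --commands '[[[0,0,0],[0,0,0]],[[0,0,0],[0,0,0]],[[0,0,0],[0,0,0]],[[0,0,0],[0,0,0]],[[0,0,0],[0,0,0]]]' --fingers 1

```text
clock: 26.43
position: [0.6177, 0.0791, 0.1111]
tool_rot: [[0.897, 0.022, 0.441], [0.021, -1.0, 0.009], [0.441, 0.001, -0.898]]
contact_force: [-0.2, 0.3, -0.2]
grip_width: 0.0752
grasp_force: 0.0
```

```bash
python3 -c "
from pad import *
st(); gap('g6'); valve('g6side')
"
```

```text
26.43 bed mm [81.9  1.  21.4] F bed [-0.2  0.3 -0.1] T [0.01 0.2  0.03] w 0.0752 0.0 rot [-0.05  0.15 -0.05]
wrist block 6358 [ 39.6 107.2] pad 1592 [22.2 88.4]
side block 155 [ 35.2 106.1] pad 73 [18.3 83.5]
scene block 352 [ 32.6 168.6] pad 151 [15.4 81.8]
[(52, [-13.2, 13.8], np.float64(0.3)), (58, [-14.4, 12.7], np.float64(-0.9)), (64, [-14.4, 11.1], np.float64(-1.7)), (88, [-17.9, 17.9], np.float64(0.0)), (96, [-19.0, 20.3], np.float64(0.7)), (104, [-20.4, 20.4], np.float64(0.0)), (112, [-22.4, 21.9], np.float64(-0.2))]
```

Request:
servo_tool --commands '[[[0,0,0],[0,0,0]],[[0,0,-0.05],[0,0,0]],[[0,0,-0.15],[0,0,0]],[[0,0,-0.3],[0,0,0]],[[0,0,-0.5],[0,0,0]],[[0,0,-0.7],[0,0,0]],[[0,0,-0.9],[0,0,0]],[[0,0,-0.9],[0,0,0]],[[0,0,-0.9],[0,0,0]]]' --fingers 1

```text
clock: 27.33
position: [0.5404, 0.0778, 0.2794]
tool_rot: [[0.893, 0.023, 0.45], [0.02, -1.0, 0.01], [0.45, 0.0, -0.893]]
contact_force: [-0.7, 0.2, 0.0]
grip_width: 0.0851
grasp_force: 0.0
```

```bash
python3 -c "
from pad import *
from top import *
st(); gap('g7'); valve('g7side'); pad('g7wrist'); look('w17')
w,im=world('g7wrist'); b=((w.reshape(-1,3)-O)@bedR(YAW))*1e3
g=b[(b[:,2]>74)&(b[:,2]<88)&(b[:,0]>50)&(b[:,0]<120)&(abs(b[:,1])<20)]; print('grip',np.percentile(g,[2,98],axis=0).round(1).tolist())
q=b[(b[:,2]>118)&(b[:,2]<129)&(np.hypot(b[:,0],b[:,1])<40)]; print('cap',((q.min(0)+q.max(0))/2).round(1))
m=(abs(b[:,2]-36)<3.5)&(b[:,0]>5)&(b[:,0]<170)&(abs(abs(b[:,1])-28)<12); print(np.percentile(b[m][:,0],[2,98]))
for f in('d0','g1side','g7side'):
    w,im=world(f); b=((w.reshape(-1,3)-O)@bedR(YAW))*1e3; p=b[(abs(b[:,2]-60)<12)&(abs(b[:,1])<12)&(b[:,0]>40)&(b[:,0]<160)]; print(f,'grip',np.percentile(p[:,0],[2,98]).round(1))
# bystanders
for f in('d0','g7side'):
    w,im=world(f); c=im.astype(int); m=(c[...,0]>120)&(c[...,1]<60)&(w[...,2]>.02)&(w[...,2]<.05)&(w[...,0]<.6); print(f,'red',m.sum(),np.nanmedian(w[m],0).round(3), 'blk',np.nanmedian(w[305:320,300:325].reshape(-1,3),0).round(3))
"
```

```text
27.33 bed mm [ 86.2   1.3 206.5] F bed [-0.6  0.3  0.3] T [ 0.06  0.25 -0.01] w 0.0851 0.0 rot [ 0.01  0.77 -0.04]
wrist block 2113 [ 31.7 106. ] pad 434 [18.4 88. ]
side block 218 [ 32.4 106.1] pad 91 [19.5 88.2]
scene block 626 [ 31.3 136.2] pad 135 [16.4 87.8]
[(52, [-15.4, 13.8], np.float64(-0.8)), (58, [-14.5, 12.9], np.float64(-0.8)), (64, [-14.0, 11.0], np.float64(-1.5)), (88, [-16.4, 19.2], np.float64(1.4)), (96, [-17.7, 19.6], np.float64(1.0)), (104, [-20.4, 21.5], np.float64(0.6)), (112, [-22.5, 21.8], np.float64(-0.3))]
g7wrist [(14, 48.0), (15, 47.0), (17, 47.0), (18, 47.0), (20, 46.0), (21, 47.0), (23, 45.0), (24, 36.0), (26, 35.0), (27, 36.0), (29, 34.0), (30, 36.0), (32, 36.0), (33, 37.0), (35, 37.0), (36, 37.0), (38, 37.0), (39, 37.0), (41, 37.0), (42, 37.0), (44, 37.0), (45, 37.0), (47, 36.0)]
27.48 bed mm [ 81.1   0.9 201. ] F bed [-0.4 -0.1 -0.1] T [-0.02  0.26 -0.  ] w 0.0853 0.0 rot [-0.06  0.15 -0.05]
w17 723 top plane tilt deg (lean +x,+y): [-1.05  0.24] z at 0 123.7
[(40, np.float64(24.9)), (46, np.float64(25.0)), (52, np.float64(15.4)), (88, np.float64(19.7)), (100, np.float64(21.3)), (112, np.float64(23.6)), (118, np.float64(23.5))]
grip [[65.1, -8.3, 77.4], [101.1, 7.5, 85.5]]
cap [ -0.4  -0.4 122.3]
[ 31.68708788 105.96946636]
d0 grip [59.2 97.3]
g1side grip [112.1 151. ]
g7side grip [ 62.9 101. ]
d0 red 664 [ 0.394 -0.256  0.026] blk [ 0.469 -0.263  0.014]
g7side red 670 [ 0.394 -0.257  0.026] blk [ 0.47  -0.263  0.014]
```

```bash
python3 -c "
from pad import *
st(); save('wrist','w18'); save('side','d18')
def m(f):
    w,im=world(f); b=((w.reshape(-1,3)-O)@bedR(YAW))*1e3
    B=b[(abs(b[:,2]-36)<3.5)&(b[:,0]>5)&(b[:,0]<165)&(abs(abs(b[:,1])-32)<8)]
    P=b[(b[:,2]>40)&(b[:,2]<50)&(abs(b[:,1])<14)&(b[:,0]>5)&(b[:,0]<80)]
    G=b[(b[:,2]>74)&(b[:,2]<88)&(b[:,0]>50)&(b[:,0]<170)&(abs(b[:,1])<12)]
    pc=lambda q:np.percentile(q[:,0],[1,99]).round(1) if len(q)>9 else None
    print(f,'block',pc(B),'pad',pc(P),'grip',pc(G))
for f in('w2','w3','w13','w17','w18','d0','d5','g1side','d18'): m(f)
"
```

```text
27.53 bed mm [ 80.7   0.9 200.4] F bed [-0.3  0.3  0.6] T [-0.01  0.18  0.01] w 0.0855 0.0 rot [-0.07  0.08 -0.04]
w2 block [ 12.3 103.4] pad [ 9.8 79.4] grip [60.7 97.7]
w3 block [ 13.9 157.3] pad [62.5 69.9] grip [114.1 151.1]
w13 block [ 15.6 156.3] pad [ 8.8 69.6] grip [112.5 149.9]
w17 block [ 11.5 106.9] pad [ 6.9 79.5] grip [ 63.9 101.4]
w18 block [ 12.4 107.4] pad [ 8.  79.1] grip [ 63.5 101.5]
d0 block [ 27.7 102.7] pad [ 9.3 79.6] grip [60.3 96.4]
d5 block [ 81.1 156.6] pad [61.8 69.7] grip [113.3 151.1]
g1side block [ 80.3 156.2] pad [ 6.5 69.7] grip [112.4 150.6]
d18 block [ 22.8 106.5] pad [ 7.8 79.5] grip [ 63.7 101.6]
```

Clean views now agree: the jaw is at about 12 mm and the pad pressed in about 5 mm. The valve stands square in the V, the bystanders haven't moved, and the robot is clear.

```bash
python3 -c "
from h import *
st(); print(r.sign_off())"
```

```text
27.63 bed mm [ 80.7   0.9 200.1] F bed [ 0.7 -0.4 -0.4] T [-0.05  0.17  0.02] w 0.0852 0.0 rot [-0.07  0.05 -0.05]
the job is handed in; nothing more can be done
None
```

I handed the job in at 27.6 s: the valve stands squarely in the V block (cap lean about 1°), the jaw pad holds it pressed in by about 5 mm of its 10 mm travel, the red pot and black block have not moved, and a first grasp that missed the cap left the valve standing.

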